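Load a bench shaker, free its drive lock with the T-key and give it a pulse

ROBOT

A 7-joint arm with a two-finger parallel gripper is mounted at the origin on the work surface. World frame = base frame: x ahead of the robot, y to its left, z up, the work surface at z = 0. Lengths are in m, angles in rad, forces in N, time in s.
With the tool pointing down it reaches from about 0.425 to 1.025 m from the base axis. Payload 3.6 kg.
Tool frame: the origin (TCP) lies midway between the tips of the shut fingers; the grasp point (between the pads) lies 19 mm behind it (arm.grip_point_offset is the distance from the TCP to the grasp point, in m); x points along the fingers, y is the direction in which the jaws open and shut, and the axes are right-handed (so a half turn about x gives the same grasp; the last joint's range is limited). The gripper opens to 85 mm and grips with 20 to 120 N. Pads are 22 mm wide; open, the fingers measure 114 mm over their backs; the gripper's body (76 mm by 85 mm) begins 54 mm behind the grasp point. The pads swing forward as they close: fully open they stand 13 mm farther back than shut.
Start: joints at [-0.093, 0.591, 0.048, 1.609, -0.033, 0.943, -0.034], TCP at [0.725, 0, 0.231] pointing down, gripper open.
Joint ranges: [-2.69, 2.69], [-0.47, 2.24], [-1.27, 1.36], [0.19, 2.51], [-1.53, 4.68], [0.08, 2.07], [-3.09, 3.09]. Speed limits (rad/s): [2.57, 2.57, 3.14, 3.14, 3.14, 3.14, 3.14].

INTERFACE

Orientations are given as a unit quaternion [x, y, z, w].
In Python, from station import sense, cams, arm gives the robot as it stands. The module is installed in compiled form; this text tells all that it offers.
- The arm moves only by the tool drive_tool, never from a script. Its argument "moves" is a list of rows, each an object of numbers: "x", "y", "z": the shift along the world's x, y, z in mm; "yaw": the turn about the world's z in degrees; "grip": the finger opening in mm, from 0 to 85.4. A call has 1 to 20 rows; each row is the pose to reach, as a shift and turn from the pose commanded when the call began; what a row does not reach only later rows make up. A row lasts 1/12 s, in which the tool goes at most 41.7 mm and 7.16 degrees, less where a joint would pass 70% of its speed; a pose out of reach is approached as far as the arm can. A call with a gripper value outside its range is refused whole. The fingers move at their own pace and stop on an object; "squeeze" is the grip in N (left out, the last holds). Time passes only in rows, so rows that repeat a pose let the fingers close. It gives the time, the measured TCP pose, the force and the opening at its end, in the units of the state.
- sense(): the state, without advancing time (a new reading comes with each control period).
- cams.grab_frame(name): name is "scene" or "side" or "wrist"; returns a dict with "image" (384x512x3 uint8, blue, green, red), "K" (3x3 intrinsics, pixels), "xyz" and "attitude" of the camera in the world; the wrist camera has in their place "hand_eye" (4x4, takes a point from camera to tool coordinates, whose origin is the TCP and whose axes are the tool frame's). Camera axes: x right, y down, z forward; pixel columns grow to the right and rows downward; lengths in m; the calibration is good to about 2 mm. A picture is of the moment at which its call begins: read the wrist's pose just before it. There is no depth.
- arm.finish_job(): hands the job in, once; it reports no verdict.
The state is a dict: "time_s": time; "q": joint angles; "qd": joint speeds; "joint_torque": joint torques, N m; "tcp_pos": TCP position; "tool_rot": TCP orientation; "wrist_force": force on the tool from outside, world axes, zero at the start; "wrist_torque": the same for the moment, N m; "finger_gap": finger opening in m.
Only numpy, scipy, OpenCV 4.12 (cv2) and the standard library are available. Lean on these libraries where they do the work, as an engineer would, in place of code of your own. Each camera call takes 0.05 s, during which the arm holds its last target. There are 200 camera calls.

TASK

Get the bench shaker ready and try it out: while its drive is still locked, stand every amber sample bottle from the bench upright on the shaker's rubber mat, in a row in front of the fixed far bar, slide the clamp bar up until it holds them all against the fixed bar, and turn the bar's wing knob clockwise until it is tight. Then lower the T-key down the shaft at the front of the tray onto the square stem of the drive lock, turn it anticlockwise to its stop, and put the key back upright in its stand. Last, hold the pulse button fully down for three seconds and let go; leave the rest of the bench as it is.

Things in the scene. Friction and masses are not known exactly. Their poses are not given: they have to be found in the camera images.
- shaker: Bench platform shaker, fixed: white housing, on it an aluminium tray 250 x 330 mm (x, y of its frame). Origin under its middle at bench level; x from the front (robot side) to the back, y to its left, z up. Tray top 114 mm up. Steel rails along x at y +-147 mm, tops 132 mm up. Control pod on the right side, 65 mm high, x -115..75, y -255..-150 mm
- row (a point): where the bottles belong: on the rubber mat (116 mm up), at shaker x 68, y 0 mm, axes as the shaker's. Mat: x -118..52, y +-125 mm from here; room for four bottles abreast. The fixed far bar, a steel roller along y, 20 mm thick, 151 mm above the bench, touches bottles whose axes lie on the y line through here; its end brackets are 166 mm high
- lock_top (a point): top of the brass stem of the drive lock, on the axis of a round vertical shaft 38 mm wide, 99 mm deep, in the tray (shaker x -85, y -50 mm); 43 mm above the bench, 71 mm below the shaft's mouth. The stem is 14 mm square, 16 mm tall, with an 8 mm cone on top; its sides lie along this point's x and y, which turn with it
- lock (a joint): turn of the square stem, rad: grows anticlockwise seen from above, 0..1.2; starts near 0 (drive locked), free at the stop at 1.2. At 0 the square lies along the shaker's axes. Friction about 0.15 N m. The key has about 0.2 rad of play on it each way
- bar (a joint): travel of the sliding clamp bar, m: 0 fully back towards the front of the shaker, growing to +x of the shaker, up to 0.110. The bar's centre is at shaker x = -0.045 + travel, its far face 10 mm ahead of that; it touches bottles that touch the fixed bar at 0.076. Slides with about 1.5 N while the knob is loose
- bar_mid (a point): middle of the sliding clamp bar on its axis: a horizontal steel roller along the shaker's y, 20 mm thick, 151 mm up, between two aluminium end blocks (40 mm along x, tops 164 mm up, at y 125..169 and -157..-125 mm)
- knob (a joint): turn of the bar's clamp knob, rad: grows clockwise seen from above, 0..1.4; loose near 0 (starts there), bites from about 0.6, tight from 1.0 on, its stop at 1.4; turns with about 0.1 N m; once tight it locks the bar where it is
- knob_grip (a point): on the axis of the black wing knob on the left end block of the sliding bar, in mid-height of its wing, 193 mm above the bench. The wing is 46 mm long, 14 mm thick and 32 mm tall; at knob value 0 it lies along the shaker's x, and it lies along this point's x axis always
- pulse (a joint): travel of the pulse button, m: 0 up, 0.006 fully down; springs back; about 5 N holds it down; the shaker runs only while it is held
- pulse_top (a point): centre of the top of the pulse button, a white round button 30 mm wide in a black collar on the control pod, 83 mm above the bench when up, pressed straight down
- key: steel T-key, 172 mm tall, 0.3 kg, at first standing in its stand. Origin at the centre of its lower end, z up. Lower end: square socket 16.5 mm wide inside, 24 mm deep, 23.5 mm square outside, sides along the key's x and y. Shaft 14 mm thick. Fully on the stem its origin is 19 mm above the bench; the socket reaches over the square below about 33 mm
- key_hub (a point): middle of the key's dark hub block, 152 mm above its origin; axes as the key's. The hub is 26 x 16 x 40 mm (x, y, z): grip it across y. A cross bar 110 mm long and 13 mm thick runs through it along x, 6 mm above this point
- stand: grey block that holds the T-key: 75 x 75 x 85 mm on a 95 mm square foot plate, fixed to the bench; origin on the bench under its middle. Round vertical hole in the middle, 37 mm wide with a 4 mm chamfer, 75 mm deep, so the stowed key's origin is 10 mm above the bench
- bottle0: amber sample bottle with a blue screw cap, 54 mm in diameter (straight up to 50 mm), 86 mm tall; cap 38 mm in diameter, 62 to 86 mm up. Origin at the centre of its bottom, z up. About 0.18 kg. May be absent
- bottle1: amber sample bottle with a blue screw cap, 54 mm in diameter (straight up to 50 mm), 86 mm tall; cap 38 mm in diameter, 62 to 86 mm up. Origin at the centre of its bottom, z up. About 0.18 kg. May be absent
- bottle2: amber sample bottle with a blue screw cap, 54 mm in diameter (straight up to 50 mm), 86 mm tall; cap 38 mm in diameter, 62 to 86 mm up. Origin at the centre of its bottom, z up. About 0.18 kg. May be absent
- bottle3: amber sample bottle with a blue screw cap, 54 mm in diameter (straight up to 50 mm), 86 mm tall; cap 38 mm in diameter, 62 to 86 mm up. Origin at the centre of its bottom, z up. About 0.18 kg. May be absent
- tipbox: bystander: white box with blue lid, 85 x 125 x 67 mm; leave alone
- beaker: bystander: glass beaker, 72 mm wide, 95 mm tall; leave alone
- washbottle: bystander: white wash bottle with a spout, 70 mm wide, 190 mm tall; leave alone
- timer: bystander: flat white bench timer, 62 x 75 x 18 mm; leave alone
- dishes: bystander: stack of three clear dishes, 92 mm wide, 45 mm tall; leave alone
- flask: bystander: conical glass flask, 80 mm wide, 120 mm tall; leave alone
Not all that is in view belongs to the job. Leave any yellow look-alike of the bottle3 alone.

How it is judged:
On the way, in this order (a step that is already met when the one before it is completed fails the run):
1. every bottle stands upright on the mat between the two bars (x of bottle0 in the frame of shaker between -0.01 and 0.076 m and y of bottle0 in the frame of shaker between -0.125 and 0.125 m and z of bottle0 in the frame of shaker between 0.108 and 0.124 m and angle between each of bottle0, bottle1, bottle2, bottle3's own z axis and vertical below 0.12 rad and x of bottle1 in the frame of shaker between -0.01 and 0.076 m and y of bottle1 in the frame of shaker between -0.125 and 0.125 m and z of bottle1 in the frame of shaker between 0.108 and 0.124 m and x of bottle2 in the frame of shaker between -0.01 and 0.076 m and y of bottle2 in the frame of shaker between -0.125 and 0.125 m and z of bottle2 in the frame of shaker between 0.108 and 0.124 m and x of bottle3 in the frame of shaker between -0.01 and 0.076 m and y of bottle3 in the frame of shaker between -0.125 and 0.125 m and z of bottle3 in the frame of shaker between 0.108 and 0.124 m), for 0.3 s.
2. the clamp bar is up against the bottles and its knob is tight (x of bottle0 in the frame of shaker between 0.061 and 0.076 m and y of bottle0 in the frame of shaker between -0.125 and 0.125 m and z of bottle0 in the frame of shaker between 0.108 and 0.124 m and angle between each of bottle0, bottle1, bottle2, bottle3's own z axis and vertical below 0.12 rad and x of bottle1 in the frame of shaker between 0.061 and 0.076 m and y of bottle1 in the frame of shaker between -0.125 and 0.125 m and z of bottle1 in the frame of shaker between 0.108 and 0.124 m and x of bottle2 in the frame of shaker between 0.061 and 0.076 m and y of bottle2 in the frame of shaker between -0.125 and 0.125 m and z of bottle2 in the frame of shaker between 0.108 and 0.124 m and x of bottle3 in the frame of shaker between 0.061 and 0.076 m and y of bottle3 in the frame of shaker between -0.125 and 0.125 m and z of bottle3 in the frame of shaker between 0.108 and 0.124 m and value of joint bar above 0.073 m and value of joint knob above 1 rad), for 0.2 s.
3. the drive lock is turned to its free position with the T-key (value of joint lock above 1.05 rad and horizontal distance between key and lock_top below 0.01 m), for 0.1 s.
4. the T-key stands in its stand again (horizontal distance between key and stand below 0.015 m and height (world z) of key below 0.03 m and angle between key's own z axis and vertical below 0.2 rad), for 0.2 s.
5. the pulse button is held down for three seconds (value of joint pulse above 0.004 m), for 2.8 s.
At the end, for the whole second after the job is handed in: Bottles upright on the mat within 7 mm of the fixed bar, clamp bar within 3 mm of them, its knob past 1.0 rad, drive lock past 1.05 rad, T-key upright in its stand (15 mm of its axis, bottom below 30 mm), pulse button up again after a three-second hold, all at rest (all of step 2 and all of step 4 and value of joint lock above 1.05 rad and value of joint pulse below 0.001 m and linear speed of each of key, bottle0, bottle1, bottle2, bottle3 below 0.02 m/s); the robot touches nothing.
It fails at once if a bystander on the bench is shifted by more than 5 cm or knocked over (distance of any of tipbox, beaker, washbottle, timer, dishes, flask from where it was at the start of the episode above 0.05 m or angle between any of tipbox, beaker, washbottle, timer, dishes, flask's own z axis and vertical above 0.5 rad).
It fails at once if the pulse button is pressed while the drive is still locked (value of joint pulse above 0.003 m and value of joint lock below 1 rad).
Of bottle0, bottle1, bottle2, bottle3 only 2 to 4 are there at a start; the rules pass over those that are not, and their reading is None.
At some moment in a run one of bottle0, bottle1, bottle2, bottle3 may be knocked a few centimetres aside while the robot is not near it.
It also fails if it takes over 208 s, if anything falls off the work surface, if the arm or the gripper's body presses on something with over 40 N, if the wrist force passes 120 N, or if a joint passes its speed limit or range.

## Working session

There is one attempt and no reset: what is moved stays moved. The work goes in short steps, Python scripts to look and compute and a tool call to move; the robot and the scene stay as the last step left them, time stands still between calls to the robot, and variables do not carry over. Pictures are saved under pics/ and viewed, about 12 in all and at most 16, crops included, and the job is handed in when it is done.

Besides the shell and the picture viewer there is one more tool, called after ">>>" by a JSON object that holds its "fn" and its "kwargs". drive_tool: Moves the arm, as the interface text tells. Its arguments: {"type":"object","properties":{"moves":{"type":"array"},"squeeze":{"type":"number"}},"required":["moves"]}

```bash
mkdir -p pics; cat > h.py <<'E'
import numpy as np,cv2,sys
from station import sense,cams,arm
from scipy.spatial.transform import Rotation as R
def snap(n,fn,crop=None,s=1):
    st=sense(); f=cams.grab_frame(n); im=f['image']; np.savez('pics/'+fn+'.npz',im=im)
    if 'hand_eye' in f:
        T=np.eye(4);T[:3,:3]=R.from_quat(st['tool_rot']).as_matrix();T[:3,3]=st['tcp_pos'];T=T@np.array(f['hand_eye'])
    else:
        T=np.eye(4);a=np.array(f['attitude']);T[:3,:3]=R.from_quat(a).as_matrix() if a.size==4 else a.reshape(3,3);T[:3,3]=f['xyz']
    np.savez('pics/'+fn+'.npz',im=im,K=f['K'],T=T)
    save(fn,fn,crop,s)
def save(fn,out,crop=None,s=1):
    im=np.load('pics/'+fn+'.npz')['im']
    if crop: im=im[crop[1]:crop[3],crop[0]:crop[2]]
    cv2.imwrite('pics/'+out+'.png',cv2.resize(im,None,fx=s,fy=s,interpolation=cv2.INTER_CUBIC))
def pt(fn,u,v,z):
    d=np.load('pics/'+fn+'.npz');T=d['T'];r=T[:3,:3]@np.linalg.solve(d['K'],[u,v,1]);c=T[:3,3]
    return c+r*(z-c[2])/r[2]
def proj(fn,p):
    d=np.load('pics/'+fn+'.npz');T=d['T'];q=d['K']@(T[:3,:3].T@(np.array(p)-T[:3,3]));return q[:2]/q[2]
E
python3 -c "
from h import *
snap('scene','a',None,1.5);snap('side','b',None,1.5)
for f in 'ab':
  d=np.load('pics/%s.npz'%f);print(d['T'].round(3),d['K'])
print(sense())"
```

```text
[[-0.706  0.414 -0.574  1.375]
 [ 0.708  0.399 -0.583  0.796]
 [-0.012 -0.818 -0.575  0.955]
 [ 0.     0.     0.     1.   ]] [[398.94608596   0.         249.98301081]
 [  0.         398.94608596 192.03425143]
 [  0.           0.           1.        ]]
[[ 0.863 -0.345  0.369 -0.116]
 [-0.505 -0.558  0.659 -1.227]
 [-0.021 -0.755 -0.655  1.344]
 [ 0.     0.     0.     1.   ]] [[482.44250575   0.         265.06625694]
 [  0.         482.44250575 191.52707296]
 [  0.           0.           1.        ]]
{'time_s': 0.1, 'q': array([-0.09353825,  0.59205421,  0.04831788,  1.60971181, -0.03332514,
        0.94272203, -0.03370466]), 'qd': array([ 0.00064512,  0.00011678,  0.00015916, -0.00262516,  0.00152692,
       -0.00057329,  0.00257907]), 'joint_torque': array([ 4.48489009e-03, -5.50000584e+01,  1.55277103e+00, -1.98825985e+01,
        9.68024513e-03,  3.83386548e-03,  2.66350116e-05]), 'tcp_pos': array([7.24236315e-01, 3.41970283e-05, 2.30229598e-01]), 'tool_rot': array([-0.49942977, -0.50051708,  0.50052601, -0.49952604]), 'wrist_force': array([-0.2200143 , -0.0258768 , -0.50426334]), 'wrist_torque': array([-0.00482683, -0.01318942,  0.0590483 ]), 'finger_gap': 0.08535526333106135}
```

View pics/a.png

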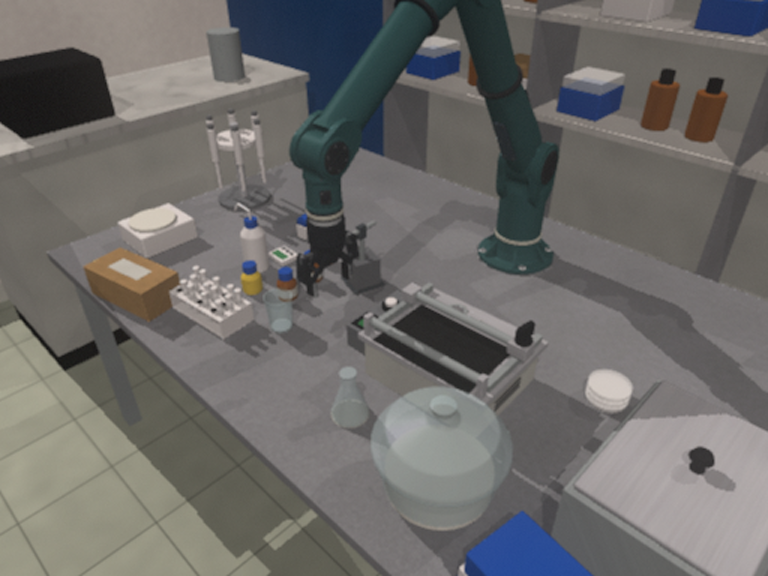

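View pics/b.png

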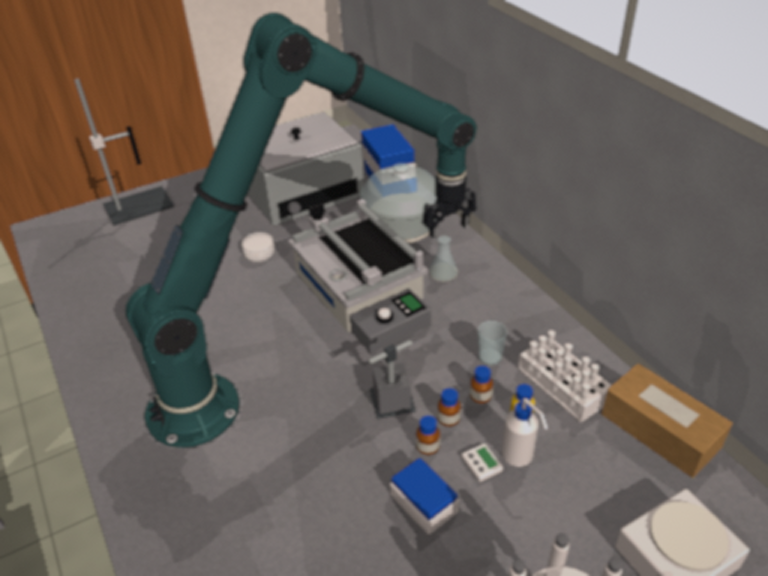

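Side view: three amber bottles, caps at about (428,424), (450,397) and (483,374). The yellow look-alike is behind the wash bottle at (523,393). The key stand is at (392,385), the shaker at (360,265) and the pulse button at (384,314). I'll enlarge this area for measurement.

```bash
python3 -c "
from h import *
save('b','b1',(180,125,380,325),3.0)"
```

```text
(no output)
```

View pics/b1.png

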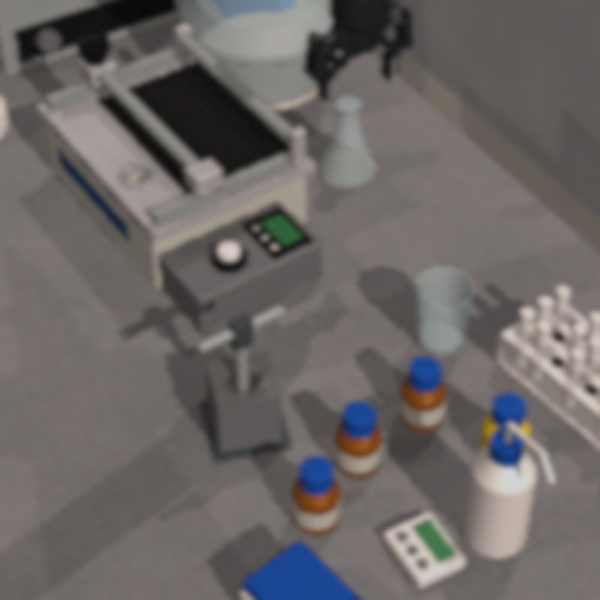

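```bash
python3 -c "
from h import *
g=lambda n,u,v,z:print(n,pt('b',180+u/3,125+v/3,z).round(3))
for n,u,v,z in [('b0',317,467,.086),('b1',359,411,.086),('b2',426,366,.086),('yel',508,405,.086),('pulse',229,250,.083),('shaft',137,175,.114),('knob',95,48,.2),('key l',203,347,.168),('key r',282,312,.168),('tray fl',42,108,.114),('tray fr',152,240,.114),('barR',205,172,.164),('barL',100,68,.164),('farbrR',298,148,.166),('stand R',287,442,0),('stand F',222,457,0),('beaker',443,345,0),('wash',506,445,.16),('flask',349,102,.12)]: g(n,u,v,z)
"
```

```text
b0 [ 0.426 -0.382  0.086]
b1 [ 0.509 -0.339  0.086]
b2 [ 0.613 -0.322  0.086]
yel [ 0.658 -0.42   0.086]
pulse [ 0.517 -0.026  0.083]
shaft [0.469 0.136 0.114]
knob [0.502 0.315 0.2  ]
key l [ 0.371 -0.229  0.168]
key r [ 0.474 -0.229  0.168]
tray fl [0.421 0.338 0.114]
tray fr [0.428 0.012 0.114]
barR [0.522 0.04  0.164]
barL [0.506 0.316 0.164]
farbrR [0.647 0.017 0.166]
stand R [ 0.452 -0.274  0.   ]
stand F [ 0.375 -0.254  0.   ]
beaker [ 0.702 -0.243  0.   ]
wash [ 0.577 -0.509  0.16 ]
flask [0.79  0.115 0.12 ]
```

>>> {"fn": "drive_tool", "kwargs": {"moves": [{"z":200},{"z":200},{"z":200},{"x":-195,"y":175,"z":220},{"x":-195,"y":175,"z":220},{"x":-195,"y":175,"z":220},{"x":-195,"y":175,"z":220},{"x":-195,"y":175,"z":220},{"x":-195,"y":175,"z":220},{"x":-195,"y":175,"z":220},{"x":-195,"y":175,"z":220},{"x":-195,"y":175,"z":220},{"x":-195,"y":175,"z":220},{"x":-195,"y":175,"z":220}]}}

```text
invalid input at $.moves[0]: expected keys x, y, z, yaw, grip
```

```bash
python3 -c "
from h import *
snap('wrist','c',None,1.5);s=sense();print(s['tcp_pos'],R.from_quat(s['tool_rot']).as_matrix().round(3),np.load('pics/c.npz')['T'].round(3))"
```

```text
[ 7.24348085e-01 -1.11487450e-07  2.30393275e-01] [[-0.002  1.     0.   ]
 [-0.     0.    -1.   ]
 [-1.    -0.002  0.   ]] [[ 1.    -0.    -0.003  0.724]
 [-0.001 -0.959 -0.284  0.074]
 [-0.003  0.284 -0.959  0.373]
 [ 0.     0.     0.     1.   ]]
```

View pics/c.png

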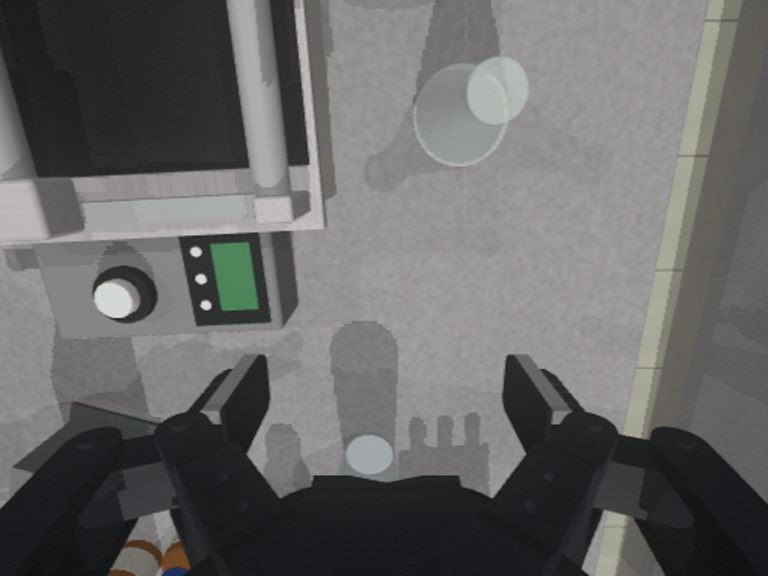

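Wrist view from the start pose (the move was refused because every key is needed): the camera looks towards +y, with the pulse button at (118,298) and the beaker at (370,455). Repeating the move with all keys.

>>> {"fn": "drive_tool", "kwargs": {"moves": [{"x":-175,"y":-30,"z":220,"yaw":0,"grip":85},{"x":-175,"y":-30,"z":220,"yaw":0,"grip":85},{"x":-175,"y":-30,"z":220,"yaw":0,"grip":85},{"x":-175,"y":-30,"z":220,"yaw":0,"grip":85},{"x":-175,"y":-30,"z":220,"yaw":0,"grip":85},{"x":-175,"y":-30,"z":220,"yaw":0,"grip":85},{"x":-175,"y":-30,"z":220,"yaw":0,"grip":85},{"x":-175,"y":-30,"z":220,"yaw":0,"grip":85},{"x":-175,"y":-30,"z":220,"yaw":0,"grip":85},{"x":-175,"y":-30,"z":220,"yaw":0,"grip":85}]}}

```text
time_s: 0.98
tcp_pos: [0.5497, -0.0298, 0.4507]
tool_rot: [0.5, 0.5, -0.5, 0.5]
wrist_force: [-0.5, 0.3, -0.0]
finger_gap: 0.0854
```

```bash
python3 -c "
from h import *
snap('wrist','d',None,1.5);s=sense();print(s['tcp_pos'],s['wrist_force'])"
```

```text
[ 0.54979085 -0.02966257  0.44984984] [-0.27552953  0.347773   -0.46452356]
```

View pics/d.png

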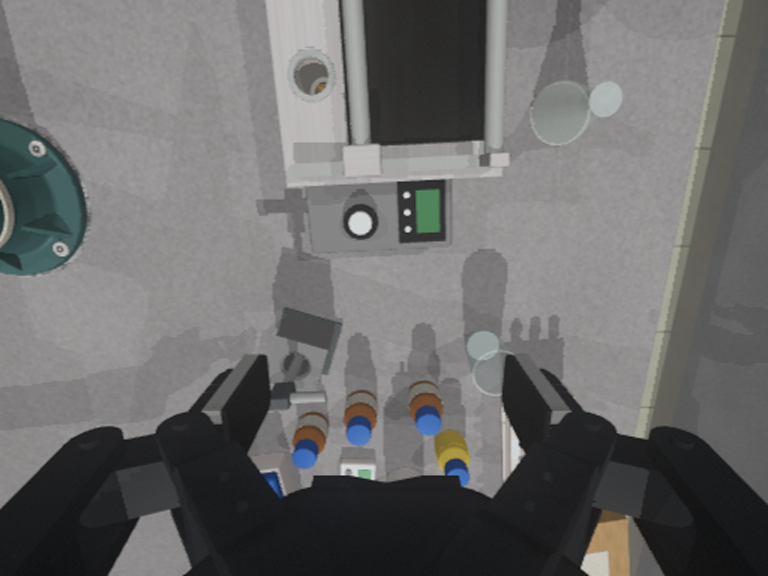

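```bash
python3 -c "
from h import *
for n,u,v,z in [('b0',305,457,.086),('b1',358,432,.086),('b2',429,421,.086),('pulse',360,222,.083),('shaft',311,74,.114),('fr',289,187,.114),('br',501,178,.114),('bar top',348,40,.161),('bar r',365,140,.161),('blk',361,146,.164),('far r',497,140,.161),('far',495,40,.161),('hub top',281,389,.182),('crossend',325,398,.168),('stand top c',295,365,.085),('c1',283,311,0.085),('c2',341,322,.085)]: print(n,pt('d',u/1.5,v/1.5,z).round(3))
"
```

```text
b0 [ 0.426 -0.377  0.086]
b1 [ 0.508 -0.332  0.086]
b2 [ 0.613 -0.313  0.086]
pulse [ 0.516 -0.021  0.083]
shaft [0.468 0.143 0.114]
fr [0.436 0.024 0.114]
br [0.683 0.034 0.114]
bar top [0.513 0.162 0.161]
bar r [0.528 0.072 0.161]
blk [0.524 0.066 0.164]
far r [0.663 0.072 0.161]
far [0.654 0.162 0.161]
hub top [ 0.427 -0.202  0.182]
crossend [ 0.475 -0.223  0.168]
stand top c [ 0.421 -0.222  0.085]
c1 [ 0.41  -0.141  0.085]
c2 [ 0.488 -0.157  0.085]
```

Overhead view: the three amber caps are at (305,457), (358,432) and (429,421), and the positions from both cameras agree within about 5 mm. First I pick up bottle b2 at (0.613, -0.317).

>>> {"fn": "drive_tool", "kwargs": {"moves": [{"x":63,"y":-287,"z":-250,"yaw":0,"grip":62},{"x":63,"y":-287,"z":-250,"yaw":0,"grip":62},{"x":63,"y":-287,"z":-250,"yaw":0,"grip":62},{"x":63,"y":-287,"z":-250,"yaw":0,"grip":62},{"x":63,"y":-287,"z":-250,"yaw":0,"grip":62},{"x":63,"y":-287,"z":-250,"yaw":0,"grip":62},{"x":63,"y":-287,"z":-250,"yaw":0,"grip":62},{"x":63,"y":-287,"z":-250,"yaw":0,"grip":62},{"x":63,"y":-287,"z":-250,"yaw":0,"grip":62},{"x":63,"y":-287,"z":-250,"yaw":0,"grip":62},{"x":63,"y":-287,"z":-250,"yaw":0,"grip":62},{"x":63,"y":-287,"z":-250,"yaw":0,"grip":62}]}}

```text
time_s: 2.03
tcp_pos: [0.6125, -0.3162, 0.1991]
tool_rot: [0.5, 0.501, -0.5, 0.498]
wrist_force: [1.1, -0.4, -0.1]
finger_gap: 0.0621
```

```bash
python3 -c "
from h import *
snap('wrist','e',None,1.2);print(sense()['tcp_pos'],[proj('e',p).round(0)*1.2 for p in [(.613,-.318,.086),(.5085,-.336,.086),(.426,-.38,.086)]])"
```

```text
[ 0.61349371 -0.31510922  0.20057653] [array([309.6, 229.2]), array([187.2, 249.6]), array([100.8, 296.4])]
```

View pics/e.png

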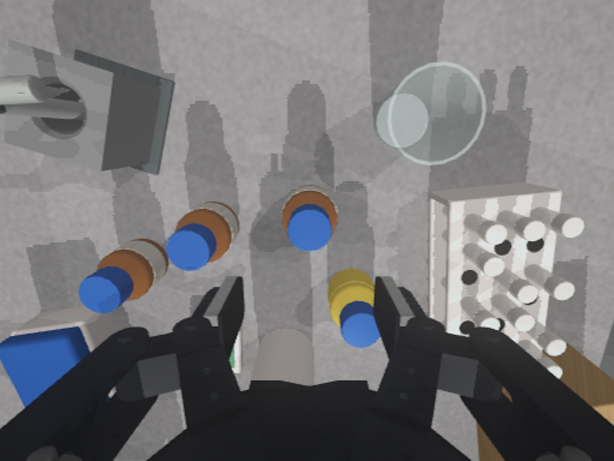

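The view confirms b2's cap at (310,229), as predicted. The other caps are at (191,247) and (106,292), a few mm off their predictions. Descend and grip.

>>> {"fn": "drive_tool", "kwargs": {"moves": [{"x":0,"y":-2,"z":-100,"yaw":0,"grip":62},{"x":0,"y":-2,"z":-100,"yaw":0,"grip":62},{"x":0,"y":-2,"z":-142,"yaw":0,"grip":62},{"x":0,"y":-2,"z":-142,"yaw":0,"grip":62},{"x":0,"y":-2,"z":-142,"yaw":0,"grip":62},{"x":0,"y":-2,"z":-142,"yaw":0,"grip":25},{"x":0,"y":-2,"z":-142,"yaw":0,"grip":25},{"x":0,"y":-2,"z":-142,"yaw":0,"grip":25},{"x":0,"y":-2,"z":-142,"yaw":0,"grip":25},{"x":0,"y":-2,"z":-142,"yaw":0,"grip":25},{"x":0,"y":-2,"z":-142,"yaw":0,"grip":25},{"x":0,"y":-2,"z":100,"yaw":0,"grip":25},{"x":0,"y":-2,"z":100,"yaw":0,"grip":25},{"x":0,"y":-2,"z":100,"yaw":0,"grip":25},{"x":0,"y":-2,"z":100,"yaw":0,"grip":25},{"x":0,"y":-2,"z":100,"yaw":0,"grip":25},{"x":0,"y":-2,"z":100,"yaw":0,"grip":25}], "squeeze": 40}}

```text
time_s: 3.5
tcp_pos: [0.6132, -0.3195, 0.3056]
tool_rot: [0.501, 0.499, -0.5, 0.501]
wrist_force: [0.4, -0.3, -1.9]
finger_gap: 0.0367
```

```bash
python3 -c "
from h import *
print(pt('e',191/1.2,247/1.2,.086),pt('e',106/1.2,292/1.2,.086),pt('e',360/1.2,322/1.2,.086))"
```

```text
[ 0.51150685 -0.33365814  0.086     ] [ 0.43107678 -0.37619086  0.086     ] [ 0.65878391 -0.40634739  0.086     ]
```

>>> {"fn": "drive_tool", "kwargs": {"moves": [{"x":-63,"y":330,"z":95,"yaw":0,"grip":25},{"x":-63,"y":330,"z":95,"yaw":0,"grip":25},{"x":-63,"y":330,"z":95,"yaw":0,"grip":25},{"x":-63,"y":330,"z":95,"yaw":0,"grip":25},{"x":-63,"y":330,"z":95,"yaw":0,"grip":25},{"x":-63,"y":330,"z":95,"yaw":0,"grip":25},{"x":-63,"y":330,"z":95,"yaw":0,"grip":25},{"x":-63,"y":330,"z":95,"yaw":0,"grip":25},{"x":-63,"y":330,"z":95,"yaw":0,"grip":25},{"x":-63,"y":330,"z":95,"yaw":0,"grip":25},{"x":-63,"y":330,"z":95,"yaw":0,"grip":25}]}}

```text
time_s: 4.42
tcp_pos: [0.5495, 0.012, 0.397]
tool_rot: [0.5, 0.5, -0.499, 0.501]
wrist_force: [-0.3, -0.8, -0.7]
finger_gap: 0.0368
```

```bash
python3 -c "
from h import *
snap('wrist','f',None,1.5);print(sense()['tcp_pos'])"
```

```text
[0.54955059 0.01007699 0.3964925 ]
```

View pics/f.png

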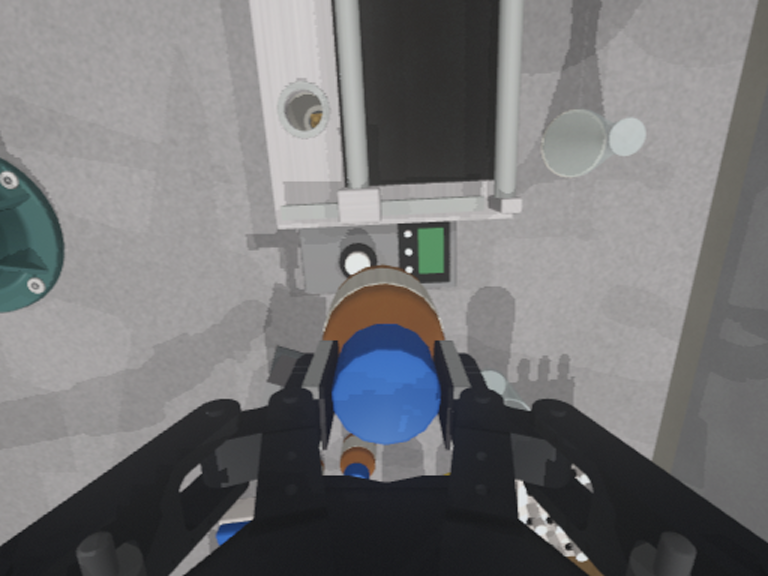

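The bottle is held level. The shaft mouth is at (303,109), the tray's right edge runs (277,228) to (521,214), and the bars are at x≈350 and x≈509. I'll fit the shaker pose to these.

```bash
cat > fit.py <<'E'
from h import *
from scipy.optimize import least_squares
b=lambda u,v:(180+u/3,125+v/3)
w=lambda u,v:(u/1.5,v/1.5)
P=[('f',w(277,228),(-.125,-.165,.114)),('f',w(521,214),(.125,-.165,.114)),('f',w(303,109),(-.085,-.05,.114)),('f',w(360,204),(-.045,-.141,.164)),
('d',w(289,187),(-.125,-.165,.114)),('d',w(503,178),(.125,-.165,.114)),('d',w(311,74),(-.085,-.05,.114)),('d',w(362,160),(-.045,-.141,.164)),
('b',b(137,175),(-.085,-.05,.114)),('b',b(42,108),(-.125,.165,.114)),('b',b(154,241),(-.125,-.165,.114))]
W=lambda s,p:np.array([s[0]+p[0]*np.cos(s[2])-p[1]*np.sin(s[2]),s[1]+p[0]*np.sin(s[2])+p[1]*np.cos(s[2]),p[2]])
f=lambda s:np.concatenate([proj(n,W(s,p))-uv for n,uv,p in P])
r=least_squares(f,[.55,.18,.03],loss='soft_l1');s=r.x
if __name__=='__main__':
    print(s);print(f(s).reshape(-1,2).round(1))
    for n,p in dict(row=(.068,0,.116),r1=(.058,-.072,.116),r2=(.058,0,.116),r3=(.058,.072,.116),lock=(-.085,-.05,.114),knob=(-.045,.147,.193),knob2=(.031,.147,.193),push=(-.07,0,.151)).items(): print(n,W(s,p).round(4))
    for z in(.161,): 
        for x,n in((509/1.5,100/1.5),(351/1.5,100/1.5)): print(pt('f',x,n,z),(R.from_euler('z',-s[2]).as_matrix()@(pt('f',x,n,z)-[s[0],s[1],0])))
    print('pulse',pt('f',357/1.5,262/1.5,.083),pt('d',360/1.5,222/1.5,.083))
E
python3 fit.py
```

```text
[0.55177318 0.19657018 0.05879284]
[[ 2.1  0.2]
 [-4.1  0.6]
 [ 1.4  0.2]
 [-7.5  0.8]
 [ 0.3 -0.5]
 [ 0.8 -3.3]
 [ 1.   0.7]
 [-6.3 -0.3]
 [-0.5 -0.9]
 [-2.5 -1.7]
 [-0.1 -3.1]]
row [0.6197 0.2006 0.116 ]
r1 [0.6139 0.1281 0.116 ]
r2 [0.6097 0.2    0.116 ]
r3 [0.6054 0.2719 0.116 ]
lock [0.4699 0.1417 0.114 ]
knob [0.4982 0.3407 0.193 ]
knob2 [0.5741 0.3451 0.193 ]
push [0.4819 0.1925 0.151 ]
[0.65660955 0.14328894 0.161     ] [ 0.10152448 -0.05934926  0.161     ]
[0.51899481 0.14302402 0.161     ] [-0.03586805 -0.05152762  0.161     ]
pulse [ 0.51588227 -0.01936109  0.083     ] [ 0.51631143 -0.02098436  0.083     ]
```

```bash
sed -i "s/,('[fd]',w([0-9,]*),(-.045,-.141,.164))//" fit.py; python3 fit.py
```

```text
[0.55073748 0.19628573 0.0571851 ]
[[ 1.3  0.2]
 [-4.9  0.9]
 [ 0.6  0.3]
 [-0.4 -0.4]
 [-0.  -3. ]
 [ 0.3  0.8]
 [-0.7 -0.8]
 [-2.6 -1.6]
 [-0.4 -3. ]]
row [0.6186 0.2002 0.116 ]
r1 [0.6128 0.1277 0.116 ]
r2 [0.6086 0.1996 0.116 ]
r3 [0.6045 0.2715 0.116 ]
lock [0.4687 0.1415 0.114 ]
knob [0.4974 0.3405 0.193 ]
knob2 [0.5733 0.3448 0.193 ]
push [0.4809 0.1923 0.151 ]
[0.65660955 0.14328894 0.161     ] [ 0.10267003 -0.05896117  0.161     ]
[0.51899481 0.14302402 0.161     ] [-0.0347349  -0.05136043  0.161     ]
pulse [ 0.51588227 -0.01936109  0.083     ] [ 0.51631143 -0.02098436  0.083     ]
```

>>> {"fn": "drive_tool", "kwargs": {"moves": [{"x":55,"y":261,"z":-80,"yaw":0,"grip":25},{"x":55,"y":261,"z":-80,"yaw":0,"grip":25},{"x":55,"y":261,"z":-80,"yaw":0,"grip":25},{"x":55,"y":261,"z":-80,"yaw":0,"grip":25},{"x":55,"y":261,"z":-80,"yaw":0,"grip":25},{"x":55,"y":261,"z":-80,"yaw":0,"grip":25},{"x":55,"y":261,"z":-80,"yaw":0,"grip":25},{"x":55,"y":261,"z":-80,"yaw":0,"grip":25},{"x":55,"y":261,"z":-80,"yaw":0,"grip":25},{"x":55,"y":261,"z":-200,"yaw":0,"grip":25},{"x":55,"y":261,"z":-200,"yaw":0,"grip":25},{"x":55,"y":261,"z":-200,"yaw":0,"grip":25},{"x":55,"y":261,"z":-200,"yaw":0,"grip":25},{"x":55,"y":261,"z":-212,"yaw":0,"grip":25},{"x":55,"y":261,"z":-219,"yaw":0,"grip":25},{"x":55,"y":261,"z":-221,"yaw":0,"grip":25},{"x":55,"y":261,"z":-221,"yaw":0,"grip":25}]}}

```text
time_s: 5.88
tcp_pos: [0.6068, 0.2718, 0.1779]
tool_rot: [0.502, 0.499, -0.499, 0.5]
wrist_force: [0.3, -0.4, -1.7]
finger_gap: 0.037
```

>>> {"fn": "drive_tool", "kwargs": {"moves": [{"x":0,"y":0,"z":-2,"yaw":0,"grip":25},{"x":0,"y":0,"z":-3,"yaw":0,"grip":25},{"x":0,"y":0,"z":-3,"yaw":0,"grip":25}]}}

```text
time_s: 6.13
tcp_pos: [0.607, 0.2725, 0.1775]
tool_rot: [0.502, 0.499, -0.498, 0.501]
wrist_force: [-3.8, -2.5, 13.6]
finger_gap: 0.0367
```

>>> {"fn": "drive_tool", "kwargs": {"moves": [{"x":0,"y":0,"z":2,"yaw":0,"grip":62},{"x":0,"y":0,"z":2,"yaw":0,"grip":62},{"x":0,"y":0,"z":2,"yaw":0,"grip":62},{"x":0,"y":0,"z":2,"yaw":0,"grip":62},{"x":0,"y":0,"z":100,"yaw":0,"grip":62},{"x":0,"y":0,"z":100,"yaw":0,"grip":62},{"x":0,"y":0,"z":100,"yaw":0,"grip":62},{"x":-20,"y":-250,"z":150,"yaw":0,"grip":62},{"x":-20,"y":-250,"z":150,"yaw":0,"grip":62},{"x":-20,"y":-250,"z":150,"yaw":0,"grip":62},{"x":-20,"y":-250,"z":150,"yaw":0,"grip":62},{"x":-20,"y":-250,"z":150,"yaw":0,"grip":62},{"x":-20,"y":-250,"z":150,"yaw":0,"grip":62},{"x":-20,"y":-250,"z":150,"yaw":0,"grip":62}]}}

```text
time_s: 7.3
tcp_pos: [0.5849, 0.0112, 0.3238]
tool_rot: [-0.502, -0.495, 0.504, -0.499]
wrist_force: [0.0, -1.4, -0.0]
finger_gap: 0.0619
```

```bash
python3 -c "
from h import *
snap('wrist','g',None,1.2);print(sense()['tcp_pos'])"
```

```text
[0.58513275 0.01398989 0.32343338]
```

View pics/g.png

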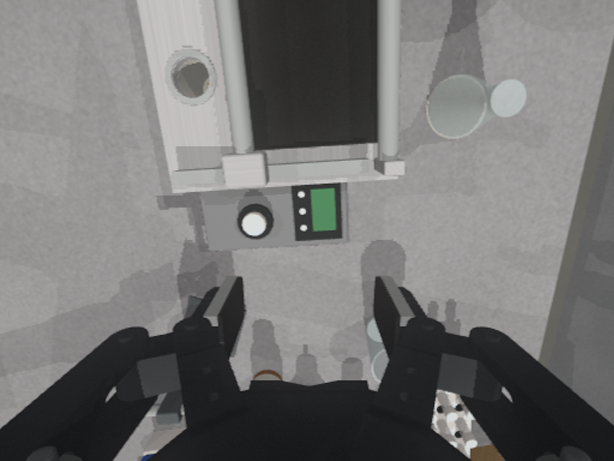

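The placed bottle is out of this view. The shaft mouth is at (190,75) and the pulse button at (254,223), both consistent with the fit. Next is bottle b1; I'll check cap positions with a blue-blob detection rather than pictures.

>>> {"fn": "drive_tool", "kwargs": {"moves": [{"x":-73,"y":-346,"z":-120,"yaw":0,"grip":62},{"x":-73,"y":-346,"z":-120,"yaw":0,"grip":62},{"x":-73,"y":-346,"z":-120,"yaw":0,"grip":62},{"x":-73,"y":-346,"z":-120,"yaw":0,"grip":62},{"x":-73,"y":-346,"z":-120,"yaw":0,"grip":62},{"x":-73,"y":-346,"z":-120,"yaw":0,"grip":62},{"x":-73,"y":-346,"z":-120,"yaw":0,"grip":62},{"x":-73,"y":-346,"z":-120,"yaw":0,"grip":62},{"x":-73,"y":-346,"z":-120,"yaw":0,"grip":62},{"x":-73,"y":-346,"z":-120,"yaw":0,"grip":62},{"x":-73,"y":-346,"z":-120,"yaw":0,"grip":62},{"x":-73,"y":-346,"z":-120,"yaw":0,"grip":62}]}}

```text
time_s: 8.35
tcp_pos: [0.5128, -0.3225, 0.2017]
tool_rot: [0.5, 0.501, -0.499, 0.5]
wrist_force: [0.6, 0.7, -0.4]
finger_gap: 0.0615
```

```bash
cat >> h.py <<'E'
def caps(fn,z=.08):
    im=np.load('pics/'+fn+'.npz')['im'];h=cv2.cvtColor(im,cv2.COLOR_BGR2HSV)
    m=cv2.inRange(h,(105,150,50),(125,255,255));n,_,s,c=cv2.connectedComponentsWithStats(m)
    for i in range(1,n):
        if s[i,4]>25: print(fn,c[i].round(1),s[i].tolist(),'bench',pt(fn,*c[i],z).round(3),'mat',pt(fn,*c[i],z+.116).round(3))
E
python3 -c "
from h import *
snap('wrist','h1');snap('side','h2');print(sense()['tcp_pos']);caps('b',.078);caps('e',.085);caps('h1',.085);caps('h2',.078)"
```

```text
[ 0.5135917  -0.32144289  0.20241181]
b [258.2  97. ] [242, 83, 34, 29, 643] bench [0.944 0.71  0.078] mat [0.847 0.532 0.194]
b [321.2 249. ] [317, 244, 10, 11, 84] bench [ 0.61  -0.323  0.078] mat [ 0.544 -0.406  0.194]
b [349.1 260.7] [345, 257, 10, 9, 75] bench [ 0.66  -0.417  0.078] mat [ 0.589 -0.491  0.194]
b [299.3 264.2] [295, 259, 10, 11, 90] bench [ 0.506 -0.341  0.078] mat [ 0.449 -0.422  0.194]
b [348.  274.5] [344, 269, 10, 10, 60] bench [ 0.62  -0.462  0.078] mat [ 0.552 -0.532  0.194]
b [284.8 282.8] [280, 278, 10, 11, 94] bench [ 0.422 -0.383  0.078] mat [ 0.373 -0.46   0.194]
b [282.5 324.9] [262, 306, 42, 39, 864] bench [ 0.331 -0.515  0.078] mat [ 0.29  -0.58   0.194]
e [257.5 189.4] [240, 170, 36, 39, 1076] bench [ 0.612 -0.316  0.085] mat [ 0.613 -0.283  0.201]
e [158.3 205.9] [139, 187, 40, 38, 1105] bench [ 0.51  -0.334  0.085] mat [ 0.557 -0.293  0.201]
e [ 87.4 241.1] [66, 222, 44, 39, 1214] bench [ 0.43  -0.374  0.085] mat [ 0.512 -0.315  0.201]
e [300.5 272.9] [285, 254, 32, 35, 709] bench [ 0.66  -0.413  0.085] mat [ 0.639 -0.336  0.201]
e [ 34.2 299.2] [
[... 616 characters left out ...]
 -0.518  0.085] mat [ 0.431 -0.398  0.201]
h2 [260.6  95.3] [242, 83, 34, 26, 471] bench [0.964 0.718 0.078] mat [0.865 0.54  0.194]
h2 [238.8 140.6] [235, 137, 8, 8, 52] bench [0.675 0.416 0.078] mat [0.602 0.266 0.194]
h2 [349.1 260.7] [345, 257, 10, 9, 75] bench [ 0.66  -0.417  0.078] mat [ 0.589 -0.491  0.194]
h2 [299.4 264.3] [295, 259, 10, 11, 89] bench [ 0.506 -0.341  0.078] mat [ 0.449 -0.422  0.194]
h2 [347.9 274.5] [344, 269, 10, 10, 61] bench [ 0.62  -0.462  0.078] mat [ 0.552 -0.532  0.194]
h2 [284.9 282.8] [280, 278, 10, 11, 92] bench [ 0.422 -0.383  0.078] mat [ 0.373 -0.46   0.194]
h2 [282.5 325. ] [261, 306, 43, 39, 863] bench [ 0.331 -0.515  0.078] mat [ 0.29  -0.58   0.194]
```

>>> {"fn": "drive_tool", "kwargs": {"moves": [{"x":-5,"y":-13,"z":-100,"yaw":0,"grip":62},{"x":-5,"y":-13,"z":-100,"yaw":0,"grip":62},{"x":-5,"y":-13,"z":-100,"yaw":0,"grip":62},{"x":-5,"y":-13,"z":-143,"yaw":0,"grip":62},{"x":-5,"y":-13,"z":-143,"yaw":0,"grip":62},{"x":-5,"y":-13,"z":-143,"yaw":0,"grip":62},{"x":-5,"y":-13,"z":-143,"yaw":0,"grip":25},{"x":-5,"y":-13,"z":-143,"yaw":0,"grip":25},{"x":-5,"y":-13,"z":-143,"yaw":0,"grip":25},{"x":-5,"y":-13,"z":-143,"yaw":0,"grip":25},{"x":-5,"y":-13,"z":-143,"yaw":0,"grip":25},{"x":-5,"y":-13,"z":-143,"yaw":0,"grip":25},{"x":-5,"y":-13,"z":110,"yaw":0,"grip":25},{"x":-5,"y":-13,"z":110,"yaw":0,"grip":25},{"x":-5,"y":-13,"z":110,"yaw":0,"grip":25},{"x":-5,"y":-13,"z":110,"yaw":0,"grip":25},{"x":-5,"y":-13,"z":110,"yaw":0,"grip":25},{"x":-5,"y":-13,"z":110,"yaw":0,"grip":25},{"x":-5,"y":-13,"z":110,"yaw":0,"grip":25}]}}

```text
time_s: 10.03
tcp_pos: [0.5108, -0.3399, 0.3226]
tool_rot: [0.502, 0.494, -0.498, 0.506]
wrist_force: [1.0, -0.4, -0.7]
finger_gap: 0.037
```

>>> {"fn": "drive_tool", "kwargs": {"moves": [{"x":100,"y":535,"z":0,"yaw":0,"grip":25},{"x":100,"y":535,"z":0,"yaw":0,"grip":25},{"x":100,"y":535,"z":0,"yaw":0,"grip":25},{"x":100,"y":535,"z":0,"yaw":0,"grip":25},{"x":100,"y":535,"z":0,"yaw":0,"grip":25},{"x":100,"y":535,"z":0,"yaw":0,"grip":25},{"x":100,"y":535,"z":0,"yaw":0,"grip":25},{"x":100,"y":535,"z":0,"yaw":0,"grip":25},{"x":100,"y":535,"z":0,"yaw":0,"grip":25},{"x":100,"y":535,"z":0,"yaw":0,"grip":25},{"x":100,"y":535,"z":0,"yaw":0,"grip":25},{"x":100,"y":535,"z":0,"yaw":0,"grip":25},{"x":100,"y":535,"z":0,"yaw":0,"grip":25},{"x":100,"y":535,"z":0,"yaw":0,"grip":25},{"x":100,"y":535,"z":0,"yaw":0,"grip":25},{"x":100,"y":535,"z":-80,"yaw":0,"grip":25},{"x":100,"y":535,"z":-80,"yaw":0,"grip":25},{"x":100,"y":535,"z":-100,"yaw":0,"grip":25},{"x":100,"y":535,"z":-100,"yaw":0,"grip":25}]}}

```text
time_s: 11.62
tcp_pos: [0.6028, 0.1941, 0.2073]
tool_rot: [-0.497, -0.501, 0.504, -0.498]
wrist_force: [-1.0, -0.3, -2.4]
finger_gap: 0.0366
```

>>> {"fn": "drive_tool", "kwargs": {"moves": [{"x":4,"y":0,"z":-20,"yaw":0,"grip":25},{"x":4,"y":0,"z":-26,"yaw":0,"grip":25},{"x":4,"y":0,"z":-29,"yaw":0,"grip":25},{"x":4,"y":0,"z":-31,"yaw":0,"grip":25},{"x":4,"y":0,"z":-32,"yaw":0,"grip":25},{"x":4,"y":0,"z":-32,"yaw":0,"grip":25}]}}

```text
time_s: 12.12
tcp_pos: [0.6115, 0.198, 0.1814]
tool_rot: [0.501, 0.5, -0.5, 0.5]
wrist_force: [0.3, 0.0, -1.7]
finger_gap: 0.0366
```

>>> {"fn": "drive_tool", "kwargs": {"moves": [{"x":0,"y":0,"z":-3,"yaw":0,"grip":25},{"x":0,"y":0,"z":-5,"yaw":0,"grip":25},{"x":0,"y":0,"z":-5,"yaw":0,"grip":25}]}}

```text
time_s: 12.37
tcp_pos: [0.6119, 0.1986, 0.1782]
tool_rot: [0.501, 0.5, -0.499, 0.5]
wrist_force: [-3.4, -1.4, 10.6]
finger_gap: 0.0367
```

>>> {"fn": "drive_tool", "kwargs": {"moves": [{"x":0,"y":0,"z":2,"yaw":0,"grip":62},{"x":0,"y":0,"z":2,"yaw":0,"grip":62},{"x":0,"y":0,"z":2,"yaw":0,"grip":62},{"x":0,"y":0,"z":2,"yaw":0,"grip":62},{"x":0,"y":0,"z":110,"yaw":0,"grip":62},{"x":0,"y":0,"z":110,"yaw":0,"grip":62},{"x":0,"y":0,"z":110,"yaw":0,"grip":62},{"x":-60,"y":-576,"z":110,"yaw":0,"grip":62},{"x":-60,"y":-576,"z":110,"yaw":0,"grip":62},{"x":-60,"y":-576,"z":110,"yaw":0,"grip":62},{"x":-60,"y":-576,"z":110,"yaw":0,"grip":62},{"x":-60,"y":-576,"z":110,"yaw":0,"grip":62},{"x":-60,"y":-576,"z":110,"yaw":0,"grip":62},{"x":-60,"y":-576,"z":110,"yaw":0,"grip":62},{"x":-60,"y":-576,"z":110,"yaw":0,"grip":62},{"x":-60,"y":-576,"z":110,"yaw":0,"grip":62},{"x":-60,"y":-576,"z":110,"yaw":0,"grip":62},{"x":-60,"y":-576,"z":110,"yaw":0,"grip":62},{"x":-60,"y":-576,"z":110,"yaw":0,"grip":62}]}}

```text
time_s: 13.95
tcp_pos: [0.5586, -0.3012, 0.2851]
tool_rot: [0.5, 0.5, -0.5, 0.5]
wrist_force: [1.0, -0.3, -0.0]
finger_gap: 0.0619
```

>>> {"fn": "drive_tool", "kwargs": {"moves": [{"x":-126,"y":-70,"z":-60,"yaw":0,"grip":62},{"x":-126,"y":-70,"z":-60,"yaw":0,"grip":62},{"x":-126,"y":-70,"z":-60,"yaw":0,"grip":62},{"x":-126,"y":-70,"z":-60,"yaw":0,"grip":62},{"x":-126,"y":-70,"z":-60,"yaw":0,"grip":62},{"x":-126,"y":-70,"z":-60,"yaw":0,"grip":62}]}}

```text
time_s: 14.45
tcp_pos: [0.4304, -0.3704, 0.2243]
tool_rot: [-0.501, -0.5, 0.502, -0.498]
wrist_force: [1.4, 0.8, 0.5]
finger_gap: 0.062
```

```bash
python3 -c "
from h import *
snap('wrist','i1');snap('side','i2');print(sense()['tcp_pos']);caps('i1',.085);caps('i2',.078)"
```

```text
[ 0.43442477 -0.36901824  0.22553786]
i1 [252.  189.2] [236, 174, 33, 32, 823] bench [ 0.424 -0.378  0.085] mat [ 0.427 -0.345  0.201]
i1 [458.2 218.4] [435, 200, 41, 35, 829] bench [ 0.659 -0.414  0.085] mat [ 0.565 -0.366  0.201]
i1 [208.9 279.4] [191, 227, 36, 86, 1756] bench [ 0.37  -0.493  0.085] mat [ 0.395 -0.412  0.201]
i1 [163.9 243. ] [149, 229, 40, 36, 650] bench [ 0.319 -0.443  0.085] mat [ 0.365 -0.383  0.201]
i1 [422. 328.] [418, 323, 9, 12, 52] bench [ 0.644 -0.567  0.085] mat [ 0.556 -0.456  0.201]
i2 [258.2  97. ] [242, 83, 34, 29, 642] bench [0.944 0.709 0.078] mat [0.847 0.532 0.194]
i2 [349.2 260.7] [345, 257, 10, 9, 74] bench [ 0.66  -0.417  0.078] mat [ 0.589 -0.491  0.194]
i2 [348.  274.5] [344, 269, 10, 10, 60] bench [ 0.62  -0.462  0.078] mat [ 0.552 -0.532  0.194]
i2 [284.8 282.9] [280, 278, 10, 11, 92] bench [ 0.422 -0.383  0.078] mat [ 0.372 -0.46   0.194]
i2 [282.5 325. ] [262, 306, 42, 39, 862] bench [ 0.331 -0.515  0.078] mat [ 0.29  -0.58   0.194]
```

```bash
python3 -c "
from h import *
print(pt('b',280,306.7,.067),pt('e',80/1.2,325/1.2,.067),pt('b',262,320,.067))"
```

```text
[ 0.36327588 -0.44759856  0.067     ] [ 0.3851927  -0.42226649  0.067     ] [ 0.28986459 -0.46066223  0.067     ]
```

>>> {"fn": "drive_tool", "kwargs": {"moves": [{"x":-8,"y":-8,"z":-120,"yaw":0,"grip":62},{"x":-8,"y":-8,"z":-120,"yaw":0,"grip":62},{"x":-8,"y":-8,"z":-120,"yaw":0,"grip":62},{"x":-8,"y":-8,"z":-166,"yaw":0,"grip":62},{"x":-8,"y":-8,"z":-166,"yaw":0,"grip":62},{"x":-8,"y":-8,"z":-166,"yaw":0,"grip":62},{"x":-8,"y":-8,"z":-166,"yaw":0,"grip":25},{"x":-8,"y":-8,"z":-166,"yaw":0,"grip":25},{"x":-8,"y":-8,"z":-166,"yaw":0,"grip":25},{"x":-8,"y":-8,"z":-166,"yaw":0,"grip":25},{"x":-8,"y":-8,"z":-166,"yaw":0,"grip":25},{"x":-8,"y":-8,"z":-166,"yaw":0,"grip":25},{"x":-8,"y":-8,"z":90,"yaw":0,"grip":25},{"x":-8,"y":-8,"z":90,"yaw":0,"grip":25},{"x":-8,"y":-8,"z":90,"yaw":0,"grip":25},{"x":-8,"y":-8,"z":90,"yaw":0,"grip":25},{"x":-8,"y":-8,"z":90,"yaw":0,"grip":25},{"x":-8,"y":-8,"z":90,"yaw":0,"grip":25},{"x":-8,"y":-8,"z":90,"yaw":0,"grip":25},{"x":-8,"y":-8,"z":90,"yaw":0,"grip":25}]}}

```text
time_s: 16.22
tcp_pos: [0.4267, -0.3786, 0.3199]
tool_rot: [0.501, 0.497, -0.5, 0.503]
wrist_force: [0.4, 0.3, -3.0]
finger_gap: 0.0367
```

>>> {"fn": "drive_tool", "kwargs": {"moves": [{"x":185,"y":503,"z":0,"yaw":0,"grip":25},{"x":185,"y":503,"z":0,"yaw":0,"grip":25},{"x":185,"y":503,"z":0,"yaw":0,"grip":25},{"x":185,"y":503,"z":0,"yaw":0,"grip":25},{"x":185,"y":503,"z":0,"yaw":0,"grip":25},{"x":185,"y":503,"z":0,"yaw":0,"grip":25},{"x":185,"y":503,"z":0,"yaw":0,"grip":25},{"x":185,"y":503,"z":0,"yaw":0,"grip":25},{"x":185,"y":503,"z":0,"yaw":0,"grip":25},{"x":185,"y":503,"z":0,"yaw":0,"grip":25},{"x":185,"y":503,"z":0,"yaw":0,"grip":25},{"x":185,"y":503,"z":0,"yaw":0,"grip":25},{"x":185,"y":503,"z":0,"yaw":0,"grip":25},{"x":185,"y":503,"z":0,"yaw":0,"grip":25},{"x":185,"y":503,"z":0,"yaw":0,"grip":25},{"x":185,"y":503,"z":0,"yaw":0,"grip":25},{"x":185,"y":503,"z":0,"yaw":0,"grip":25}]}}

```text
time_s: 17.63
tcp_pos: [0.609, 0.1234, 0.3137]
tool_rot: [-0.499, -0.5, 0.502, -0.499]
wrist_force: [0.2, -0.5, -1.1]
finger_gap: 0.037
```

```bash
python3 -c "
from h import *
snap('wrist','j1');snap('scene','j2');print(sense()['tcp_pos']);caps('j1',.085);caps('j2',.078)"
```

```text
[0.60959093 0.12341773 0.31463128]
j1 [253.2  22.5] [232, 0, 43, 50, 1778] bench [0.604 0.303 0.085] mat [0.606 0.27  0.201]
j1 [259.3 109.8] [240, 90, 40, 41, 1266] bench [0.611 0.2   0.085] mat [0.611 0.199 0.201]
j1 [257.  253.9] [221, 217, 73, 77, 4115] bench [ 0.607 -0.016  0.085] mat [0.608 0.051 0.201]
j2 [228.1  20.8] [184, 0, 71, 67, 2186] bench [-1.437 -2.33   0.078] mat [-1.066 -1.917  0.194]
j2 [488.6  10.5] [464, 0, 48, 24, 951] bench [-3.59  -0.632  0.078] mat [-2.933 -0.443  0.194]
j2 [388.8  69. ] [372, 59, 37, 21, 512] bench [-1.172 -0.44   0.078] mat [-0.835 -0.276  0.194]
j2 [212.4 146.8] [199, 140, 28, 15, 236] bench [ 0.362 -0.473  0.078] mat [ 0.496 -0.305  0.194]
j2 [276.2 167.7] [274, 163, 6, 11, 58] bench [ 0.296 -0.14   0.078] mat [ 0.439 -0.017  0.194]
j2 [165.5 176.2] [162, 174, 8, 5, 29] bench [ 0.657 -0.422  0.078] mat [ 0.752 -0.261  0.194]
j2 [291.  214.8] [286, 210, 11, 11, 97] bench [0.496 0.109 0.078] mat [0.612 0.2   0.194]
j2 [310.9 224.5] [306, 219, 11, 12, 97] bench [0.49  0.192 0.078] mat [0.607 0.272 0.194]
j2 [347.4 368.4] [310, 341, 85, 43, 2099] bench [0.848 0.577 0.078] mat [0.918 0.606 0.194]
```

>>> {"fn": "drive_tool", "kwargs": {"moves": [{"x":3,"y":3,"z":-110,"yaw":0,"grip":25},{"x":3,"y":3,"z":-110,"yaw":0,"grip":25},{"x":3,"y":3,"z":-110,"yaw":0,"grip":25},{"x":3,"y":3,"z":-122,"yaw":0,"grip":25},{"x":3,"y":3,"z":-130,"yaw":0,"grip":25},{"x":3,"y":3,"z":-133,"yaw":0,"grip":25},{"x":3,"y":3,"z":-134,"yaw":0,"grip":25},{"x":3,"y":3,"z":-135,"yaw":0,"grip":25}]}}

```text
time_s: 18.4
tcp_pos: [0.6147, 0.1289, 0.1821]
tool_rot: [0.501, 0.499, -0.499, 0.501]
wrist_force: [-0.2, -0.1, -2.1]
finger_gap: 0.0371
```

>>> {"fn": "drive_tool", "kwargs": {"moves": [{"x":0,"y":0,"z":-3,"yaw":0,"grip":25},{"x":0,"y":0,"z":-5,"yaw":0,"grip":25},{"x":0,"y":0,"z":-5,"yaw":0,"grip":25}]}}

```text
time_s: 18.65
tcp_pos: [0.6146, 0.1293, 0.178]
tool_rot: [0.501, 0.499, -0.499, 0.501]
wrist_force: [-2.0, -0.5, 6.2]
finger_gap: 0.0368
```

>>> {"fn": "drive_tool", "kwargs": {"moves": [{"x":0,"y":0,"z":2,"yaw":0,"grip":62},{"x":0,"y":0,"z":2,"yaw":0,"grip":62},{"x":0,"y":0,"z":2,"yaw":0,"grip":62},{"x":0,"y":0,"z":2,"yaw":0,"grip":62},{"x":0,"y":0,"z":130,"yaw":0,"grip":62},{"x":0,"y":0,"z":130,"yaw":0,"grip":62},{"x":0,"y":0,"z":130,"yaw":0,"grip":62},{"x":-150,"y":-100,"z":200,"yaw":0,"grip":0},{"x":-150,"y":-100,"z":200,"yaw":0,"grip":0},{"x":-150,"y":-100,"z":200,"yaw":0,"grip":0},{"x":-150,"y":-100,"z":200,"yaw":0,"grip":0},{"x":-150,"y":-100,"z":200,"yaw":0,"grip":0},{"x":-150,"y":-100,"z":200,"yaw":0,"grip":0},{"x":-150,"y":-100,"z":200,"yaw":0,"grip":0},{"x":-150,"y":-100,"z":200,"yaw":0,"grip":0}]}}

```text
time_s: 19.9
tcp_pos: [0.4637, 0.0292, 0.3754]
tool_rot: [0.5, 0.5, -0.5, 0.5]
wrist_force: [-0.5, -0.1, -0.2]
finger_gap: -0.0
```

```bash
python3 -c "
from h import *
snap('wrist','k1',None,1.3);snap('scene','k2');print(sense()['tcp_pos']);caps('k1',.085);caps('k2',.078)"
```

```text
[0.46391893 0.02962337 0.37473105]
k1 [394.   19.7] [373, 0, 43, 42, 1366] bench [0.659 0.23  0.085] mat [0.607 0.196 0.201]
k1 [386.2  89.4] [367, 72, 39, 35, 1098] bench [0.661 0.137 0.085] mat [0.608 0.128 0.201]
k2 [226.6  19.8] [184, 0, 71, 58, 2178] bench [-1.456 -2.373  0.078] mat [-1.082 -1.954  0.194]
k2 [488.7  10.4] [464, 0, 48, 24, 955] bench [-3.591 -0.632  0.078] mat [-2.934 -0.444  0.194]
k2 [302.8  43.9] [298, 37, 8, 12, 41] bench [-1.273 -1.258  0.078] mat [-0.923 -0.986  0.194]
k2 [251.4  62. ] [248, 57, 7, 11, 35] bench [-0.653 -1.228  0.078] mat [-0.385 -0.961  0.194]
k2 [388.7  69. ] [372, 59, 36, 21, 510] bench [-1.172 -0.44   0.078] mat [-0.836 -0.277  0.194]
k2 [212.4 146.6] [199, 140, 28, 15, 223] bench [ 0.361 -0.474  0.078] mat [ 0.495 -0.306  0.194]
k2 [165.5 176.2] [162, 174, 8, 5, 29] bench [ 0.657 -0.422  0.078] mat [ 0.752 -0.261  0.194]
k2 [273.6 205.4] [269, 201, 11, 11, 90] bench [0.498 0.028 0.078] mat [0.614 0.129 0.194]
k2 [290.6 214.5] [285, 209, 12, 12, 106] bench [0.496 0.107 0.078] mat [0.612 0.198 0.194]
k2 [310.7 224.1] [305, 219, 13, 12, 113] bench [0.489 0.19  0.078] mat [0.606 0.271 0.194]
k2 [347.4 368.4] [310, 341, 85, 43, 2097] bench [0.848 0.577 0.078] mat [0.918 0.606 0.194]
```

View pics/k1.png

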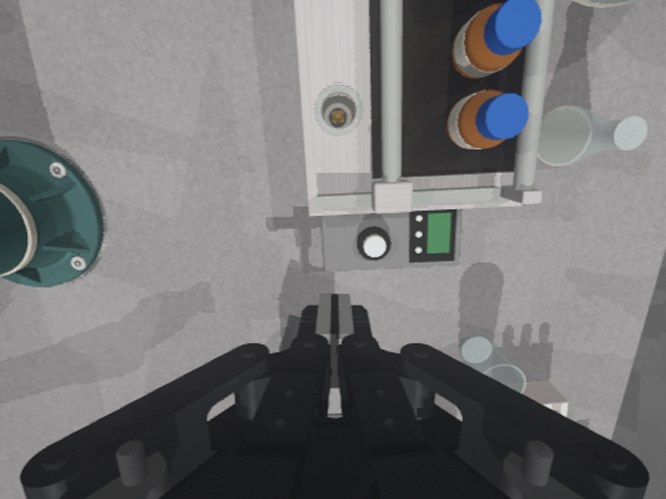

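Three bottles stand on the mat; two caps are visible at (515,22) and (503,115), and the third is confirmed by the scene camera at (0.606, 0.271). The lock shaft is at (338,112). Now I push the clamp bar from behind with shut fingers.

>>> {"fn": "drive_tool", "kwargs": {"moves": [{"x":6,"y":164,"z":-75,"yaw":0,"grip":0},{"x":6,"y":164,"z":-75,"yaw":0,"grip":0},{"x":6,"y":164,"z":-75,"yaw":0,"grip":0},{"x":6,"y":164,"z":-75,"yaw":0,"grip":0},{"x":6,"y":164,"z":-75,"yaw":0,"grip":0},{"x":6,"y":164,"z":-225,"yaw":0,"grip":0},{"x":6,"y":164,"z":-225,"yaw":0,"grip":0},{"x":6,"y":164,"z":-225,"yaw":0,"grip":0},{"x":6,"y":164,"z":-225,"yaw":0,"grip":0},{"x":6,"y":164,"z":-225,"yaw":0,"grip":0},{"x":6,"y":164,"z":-225,"yaw":0,"grip":0}]}}

```text
time_s: 20.92
tcp_pos: [0.4685, 0.1933, 0.1486]
tool_rot: [0.498, 0.501, -0.501, 0.5]
wrist_force: [0.0, 0.3, 0.4]
finger_gap: -0.0001
```

>>> {"fn": "drive_tool", "kwargs": {"moves": [{"x":10,"y":0,"z":0,"yaw":0,"grip":0},{"x":20,"y":1,"z":0,"yaw":0,"grip":0},{"x":28,"y":1,"z":0,"yaw":0,"grip":0},{"x":36,"y":2,"z":0,"yaw":0,"grip":0},{"x":44,"y":2,"z":0,"yaw":0,"grip":0},{"x":52,"y":3,"z":0,"yaw":0,"grip":0},{"x":58,"y":3,"z":0,"yaw":0,"grip":0},{"x":64,"y":3,"z":0,"yaw":0,"grip":0},{"x":68,"y":4,"z":0,"yaw":0,"grip":0},{"x":70,"y":4,"z":0,"yaw":0,"grip":0},{"x":70,"y":4,"z":0,"yaw":0,"grip":0}]}}

```text
time_s: 21.83
tcp_pos: [0.542, 0.197, 0.1523]
tool_rot: [0.502, 0.499, -0.499, 0.5]
wrist_force: [-0.4, -0.1, 4.8]
finger_gap: -0.0002
```

>>> {"fn": "drive_tool", "kwargs": {"moves": [{"x":3,"y":0,"z":0,"yaw":0,"grip":0},{"x":5,"y":0,"z":0,"yaw":0,"grip":0},{"x":8,"y":0,"z":0,"yaw":0,"grip":0},{"x":10,"y":0,"z":0,"yaw":0,"grip":0},{"x":10,"y":0,"z":0,"yaw":0,"grip":0}]}}

```text
time_s: 22.25
tcp_pos: [0.5515, 0.1974, 0.1521]
tool_rot: [0.502, 0.499, -0.499, 0.5]
wrist_force: [-0.9, 0.3, 6.5]
finger_gap: 0.0
```

```bash
python3 -c "
from h import *
snap('scene','l2',(210,170,400,300),4);s=sense();print(s['tcp_pos'],s['wrist_force']);caps('l2',.078)"
```

```text
[0.55153266 0.19743234 0.15215837] [-0.53898189 -0.5893069   5.63507153]
l2 [223.8  16.9] [185, 0, 70, 49, 1750] bench [-1.529 -2.496  0.078] mat [-1.145 -2.06   0.194]
l2 [488.7  10.4] [464, 0, 48, 24, 953] bench [-3.59  -0.632  0.078] mat [-2.934 -0.444  0.194]
l2 [287.9  43.2] [272, 35, 34, 18, 433] bench [-1.208 -1.36   0.078] mat [-0.867 -1.075  0.194]
l2 [233.   48.5] [230, 44, 8, 10, 28] bench [-0.802 -1.579  0.078] mat [-0.514 -1.265  0.194]
l2 [388.7  69. ] [372, 59, 38, 21, 513] bench [-1.172 -0.44   0.078] mat [-0.836 -0.277  0.194]
l2 [212.3 146.6] [199, 140, 28, 15, 224] bench [ 0.361 -0.475  0.078] mat [ 0.495 -0.307  0.194]
l2 [165.5 176.2] [162, 174, 8, 5, 29] bench [ 0.657 -0.422  0.078] mat [ 0.752 -0.261  0.194]
l2 [273.7 205.6] [269, 201, 11, 11, 97] bench [0.499 0.029 0.078] mat [0.615 0.13  0.194]
l2 [291.  214.8] [286, 210, 12, 11, 105] bench [0.496 0.109 0.078] mat [0.612 0.2   0.194]
l2 [311.  224.4] [306, 219, 12, 12, 107] bench [0.489 0.192 0.078] mat [0.606 0.272 0.194]
l2 [347.4 368.4] [310, 341, 85, 43, 2099] bench [0.848 0.577 0.078] mat [0.918 0.606 0.194]
```

View pics/l2.png

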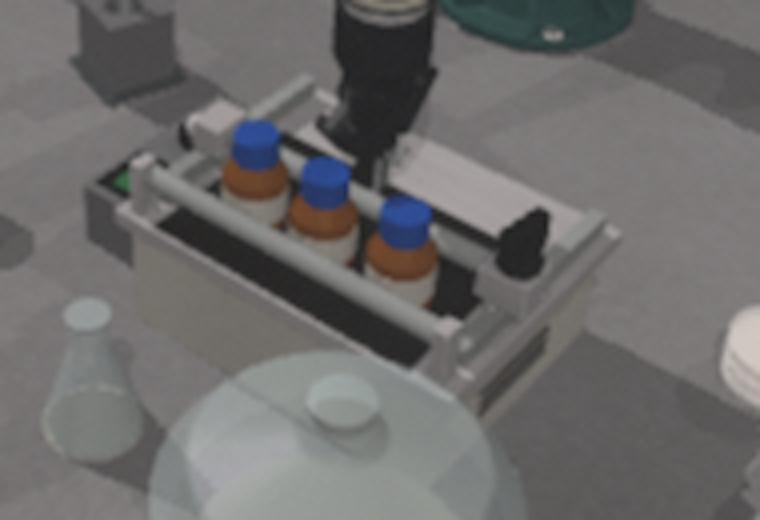

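The bar has moved up behind the three upright bottles (caps at (257,145), (325,182) and (405,222)), with the fingers behind it. I keep pushing.

>>> {"fn": "drive_tool", "kwargs": {"moves": [{"x":3,"y":0,"z":0,"yaw":0,"grip":0},{"x":5,"y":0,"z":0,"yaw":0,"grip":0},{"x":7,"y":0,"z":0,"yaw":0,"grip":0},{"x":9,"y":1,"z":0,"yaw":0,"grip":0},{"x":9,"y":1,"z":0,"yaw":0,"grip":0}]}}

```text
time_s: 22.72
tcp_pos: [0.5584, 0.1978, 0.152]
tool_rot: [-0.5, -0.5, 0.5, -0.5]
wrist_force: [-4.3, -0.6, 9.1]
finger_gap: 0.0002
```

>>> {"fn": "drive_tool", "kwargs": {"moves": [{"x":2,"y":0,"z":0,"yaw":0,"grip":0},{"x":4,"y":0,"z":0,"yaw":0,"grip":0},{"x":6,"y":0,"z":0,"yaw":0,"grip":0},{"x":6,"y":0,"z":0,"yaw":0,"grip":0}]}}

```text
time_s: 23.05
tcp_pos: [0.5643, 0.1981, 0.1521]
tool_rot: [0.5, 0.5, -0.5, 0.5]
wrist_force: [-3.9, -0.6, 9.1]
finger_gap: -0.0002
```

```bash
python3 -c "
from h import *
snap('scene','m2');s=sense();print(s['tcp_pos'],s['wrist_force']);caps('m2',.078)" | grep -v 'bench \[-'
```

```text
[0.56427058 0.19809211 0.15207501] [-4.97469197 -0.84825551  8.22571506]
m2 [212.4 146.5] [199, 140, 28, 15, 220] bench [ 0.36  -0.475  0.078] mat [ 0.494 -0.307  0.194]
m2 [165.5 176.2] [162, 174, 8, 5, 29] bench [ 0.657 -0.422  0.078] mat [ 0.752 -0.261  0.194]
m2 [271.6 206.9] [267, 202, 11, 11, 102] bench [0.51  0.029 0.078] mat [0.624 0.13  0.194]
m2 [289.4 216.1] [284, 210, 12, 13, 109] bench [0.506 0.11  0.078] mat [0.621 0.2   0.194]
m2 [309.1 226.2] [304, 221, 12, 12, 116] bench [0.501 0.193 0.078] mat [0.617 0.273 0.194]
m2 [347.3 368.4] [310, 341, 85, 43, 2095] bench [0.848 0.577 0.078] mat [0.918 0.606 0.194]
```

>>> {"fn": "drive_tool", "kwargs": {"moves": [{"x":2,"y":0,"z":0,"yaw":0,"grip":0},{"x":4,"y":0,"z":0,"yaw":0,"grip":0},{"x":4,"y":0,"z":0,"yaw":0,"grip":0}]}}

```text
time_s: 23.35
tcp_pos: [0.5652, 0.1981, 0.1519]
tool_rot: [-0.498, -0.501, 0.502, -0.499]
wrist_force: [-10.0, 0.2, 13.7]
finger_gap: -0.0003
```

>>> {"fn": "drive_tool", "kwargs": {"moves": [{"x":2,"y":0,"z":0,"yaw":0,"grip":0},{"x":3,"y":0,"z":0,"yaw":0,"grip":0},{"x":3,"y":0,"z":0,"yaw":0,"grip":0}]}}

```text
time_s: 23.6
tcp_pos: [0.5654, 0.1981, 0.1519]
tool_rot: [-0.496, -0.502, 0.503, -0.498]
wrist_force: [-14.2, 0.3, 17.9]
finger_gap: 0.0001
```

>>> {"fn": "drive_tool", "kwargs": {"moves": [{"x":-8,"y":0,"z":0,"yaw":0,"grip":0},{"x":-20,"y":0,"z":0,"yaw":0,"grip":0},{"x":-20,"y":0,"z":100,"yaw":0,"grip":0},{"x":-20,"y":0,"z":100,"yaw":0,"grip":0},{"x":-20,"y":0,"z":100,"yaw":0,"grip":0},{"x":8,"y":30,"z":198,"yaw":0,"grip":40},{"x":8,"y":30,"z":198,"yaw":0,"grip":40},{"x":8,"y":30,"z":198,"yaw":0,"grip":40},{"x":8,"y":30,"z":198,"yaw":0,"grip":40},{"x":8,"y":30,"z":198,"yaw":0,"grip":40}]}}

```text
time_s: 24.43
tcp_pos: [0.5807, 0.2283, 0.3507]
tool_rot: [0.502, 0.499, -0.498, 0.501]
wrist_force: [-0.4, -1.0, 0.6]
finger_gap: 0.0401
```

```bash
python3 -c "
from h import *
snap('wrist','n1',None,1.3);s=sense();print(s['tcp_pos'],proj('n1',(.5733,.3448,.209))*1.3);caps('n1',.085)
from fit import s as S,W
for y in(-.072,0,.072):print(W(S,(.068,y,.2)))"
```

```text
[0.57941012 0.22724526 0.34862855] [323.8370622   87.64775271]
n1 [287.5 140.8] [271, 124, 34, 34, 914] bench [0.628 0.261 0.085] mat [0.614 0.273 0.201]
n1 [288.1 202.4] [273, 186, 32, 33, 844] bench [0.632 0.163 0.085] mat [0.617 0.202 0.201]
n1 [284.1 254.4] [275, 238, 19, 33, 470] bench [0.628 0.068 0.085] mat [0.614 0.134 0.201]
[0.62274141 0.12828989 0.2       ]
[0.61862633 0.2001722  0.2       ]
[0.61451125 0.27205451 0.2       ]
```

View pics/n1.png

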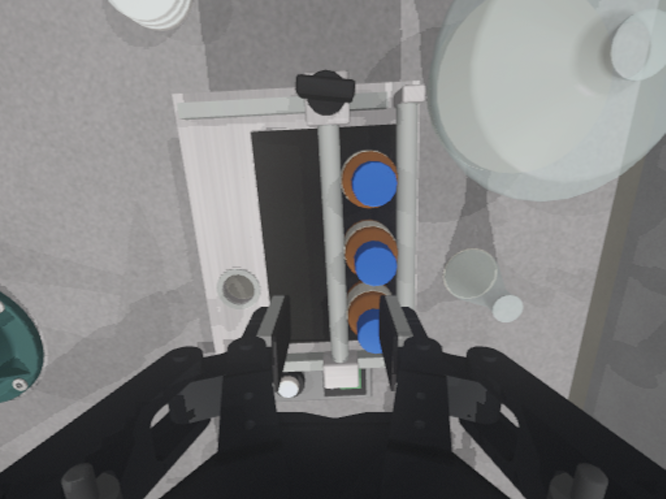

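The knob's wing is at (325,86), matching the prediction, and lies almost along x (slightly clockwise). The bottles are clamped between the bars. I turn the tool to +83°, grip the wing and turn it.

>>> {"fn": "drive_tool", "kwargs": {"moves": [{"x":-5,"y":119,"z":-60,"yaw":83,"grip":40},{"x":-5,"y":119,"z":-60,"yaw":83,"grip":40},{"x":-5,"y":119,"z":-60,"yaw":83,"grip":40},{"x":-5,"y":119,"z":-60,"yaw":83,"grip":40},{"x":-5,"y":119,"z":-60,"yaw":83,"grip":40},{"x":-5,"y":119,"z":-60,"yaw":83,"grip":40},{"x":-5,"y":119,"z":-60,"yaw":83,"grip":40},{"x":-5,"y":119,"z":-60,"yaw":83,"grip":40},{"x":-5,"y":119,"z":-60,"yaw":83,"grip":40},{"x":-5,"y":119,"z":-60,"yaw":83,"grip":40},{"x":-5,"y":119,"z":-60,"yaw":83,"grip":40},{"x":-5,"y":119,"z":-60,"yaw":83,"grip":40},{"x":-5,"y":119,"z":-60,"yaw":83,"grip":40},{"x":-5,"y":119,"z":-60,"yaw":83,"grip":40},{"x":-5,"y":119,"z":-60,"yaw":83,"grip":40},{"x":-5,"y":119,"z":-60,"yaw":83,"grip":40}]}}

```text
time_s: 25.82
tcp_pos: [0.574, 0.3463, 0.2878]
tool_rot: [0.043, 0.706, -0.044, 0.706]
wrist_force: [-1.4, 0.2, -1.7]
finger_gap: 0.04
```

```bash
python3 -c "
from h import *
s=sense();print(s['tcp_pos'],R.from_quat(s['tool_rot']).as_matrix().round(3),s['q'].round(2))"
```

```text
[0.57397434 0.34628524 0.28776478] [[-0.001  0.123  0.992]
 [-0.001  0.992 -0.123]
 [-1.    -0.001 -0.001]] [-0.21  0.53 -0.59  1.67  0.33  1.05  0.54]
```

>>> {"fn": "drive_tool", "kwargs": {"moves": [{"x":0,"y":0,"z":-60,"yaw":0,"grip":40},{"x":0,"y":0,"z":-60,"yaw":0,"grip":40},{"x":0,"y":0,"z":-90,"yaw":0,"grip":40},{"x":0,"y":0,"z":-105,"yaw":0,"grip":40},{"x":0,"y":0,"z":-112,"yaw":0,"grip":40},{"x":0,"y":0,"z":-112,"yaw":0,"grip":40},{"x":0,"y":0,"z":-112,"yaw":0,"grip":5},{"x":0,"y":0,"z":-112,"yaw":0,"grip":5},{"x":0,"y":0,"z":-112,"yaw":0,"grip":5},{"x":0,"y":0,"z":-112,"yaw":0,"grip":5},{"x":0,"y":0,"z":-112,"yaw":0,"grip":5}]}}

```text
time_s: 26.73
tcp_pos: [0.5746, 0.3455, 0.1779]
tool_rot: [0.043, 0.705, -0.044, 0.706]
wrist_force: [-2.8, -4.1, 6.1]
finger_gap: 0.0132
```

>>> {"fn": "drive_tool", "kwargs": {"moves": [{"x":0,"y":0,"z":0,"yaw":-7,"grip":5},{"x":0,"y":0,"z":0,"yaw":-14,"grip":5},{"x":0,"y":0,"z":0,"yaw":-21,"grip":5},{"x":0,"y":0,"z":0,"yaw":-28,"grip":5},{"x":0,"y":0,"z":0,"yaw":-35,"grip":5},{"x":0,"y":0,"z":0,"yaw":-42,"grip":5},{"x":0,"y":0,"z":0,"yaw":-49,"grip":5},{"x":0,"y":0,"z":0,"yaw":-56,"grip":5},{"x":0,"y":0,"z":0,"yaw":-62,"grip":5},{"x":0,"y":0,"z":0,"yaw":-66,"grip":5},{"x":0,"y":0,"z":0,"yaw":-68,"grip":5},{"x":0,"y":0,"z":0,"yaw":-68,"grip":5}]}}

```text
time_s: 27.73
tcp_pos: [0.5744, 0.3453, 0.178]
tool_rot: [0.43, 0.56, -0.431, 0.561]
wrist_force: [-2.8, -5.1, 6.6]
finger_gap: 0.0132
```

```bash
python3 -c "
from h import *
s=sense();print(s['tcp_pos'],R.from_quat(s['tool_rot']).as_matrix().round(3)[:,1],s['wrist_torque'],s['wrist_force'])"
```

```text
[0.57444096 0.34534999 0.17800671] [0.966 0.257 0.   ] [-1.0402122   0.58895747 -0.00175005] [-2.78811602 -5.09124358  6.64769073]
```

>>> {"fn": "drive_tool", "kwargs": {"moves": [{"x":0,"y":0,"z":0,"yaw":-68,"grip":40},{"x":0,"y":0,"z":0,"yaw":-68,"grip":40},{"x":0,"y":0,"z":0,"yaw":-68,"grip":40},{"x":0,"y":0,"z":0,"yaw":-68,"grip":40},{"x":0,"y":0,"z":120,"yaw":-68,"grip":40},{"x":0,"y":0,"z":120,"yaw":-68,"grip":40},{"x":0,"y":0,"z":120,"yaw":-68,"grip":40},{"x":-5,"y":-120,"z":172,"yaw":-83,"grip":60},{"x":-5,"y":-120,"z":172,"yaw":-83,"grip":60},{"x":-5,"y":-120,"z":172,"yaw":-83,"grip":60},{"x":-5,"y":-120,"z":172,"yaw":-83,"grip":60},{"x":-5,"y":-120,"z":172,"yaw":-83,"grip":60},{"x":-5,"y":-120,"z":172,"yaw":-83,"grip":60}]}}

```text
time_s: 28.82
tcp_pos: [0.5701, 0.2266, 0.35]
tool_rot: [0.696, 0.135, -0.693, 0.133]
wrist_force: [0.1, 0.6, 0.3]
finger_gap: 0.0599
```

```bash
python3 -c "
from h import *
snap('wrist','o1',(100,20,350,270),2);s=sense();print(s['tcp_pos'],proj('o1',(.574,.346,.209)),R.from_quat(s['tool_rot']).as_matrix().round(3)[:,1]);caps('o1',.085)
from fit import s as S,W
Ri=R.from_euler('z',-S[2]).as_matrix()"
```

```text
[0.56954332 0.22761194 0.34937311] [154.58169207 137.55344772] [ 0.377 -0.926 -0.001]
o1 [234.7 126.7] [218, 110, 34, 35, 921] bench [0.607 0.279 0.085] mat [0.615 0.272 0.201]
o1 [297.4 148.6] [281, 132, 35, 35, 922] bench [0.612 0.179 0.085] mat [0.619 0.2   0.201]
o1 [355.3 168.7] [337, 153, 36, 33, 904] bench [0.617 0.082 0.085] mat [0.622 0.131 0.201]
```

View pics/o1.png

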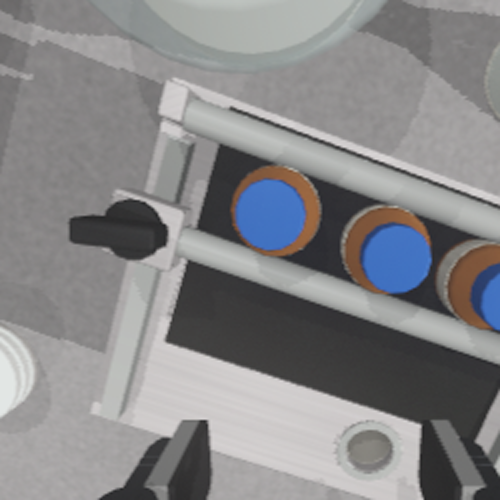

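The knob wing (centre (135,230)) now stands about 75° from its start, well past tight, and the bottles sit on the row line. To measure the key I reuse the earlier saved wrist frame i1, taken beside the stand.

```bash
python3 -c "
from h import *
print(proj('i1',(.42,-.21,.17)),proj('i1',(.42,-.21,0)),proj('e',(.42,-.21,.17)),sense()['q'].round(2))
save('i1','i1v',(120,0,400,160),2.7)"
```

```text
[239.55402427 -33.31524975] [248.73858781  39.492832  ] [-68.67445443  55.60123132] [-0.58  0.34  0.17  1.75 -0.06  1.06 -1.57]
```

View pics/i1v.png

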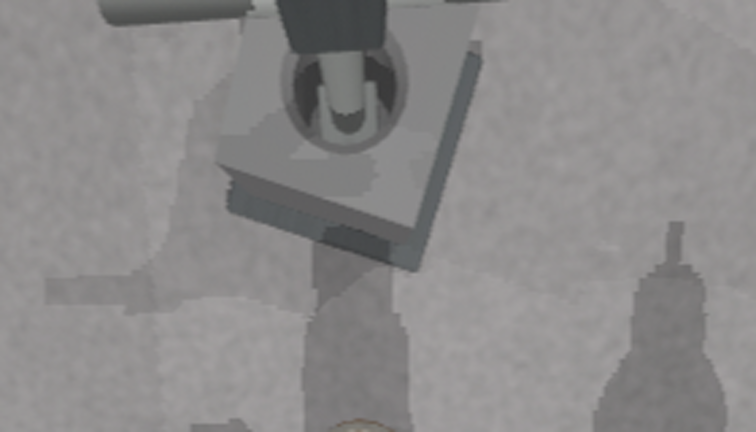

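```bash
python3 -c "
from h import *
print(pt('i1',120+345/2.7,88/2.7,.085),pt('i1',120+333/2.7,25/2.7,.145),pt('i1',120+105/2.7,10/2.7,.168),pt('i1',120+505/2.7,-3/2.7,.168))
print('d',pt('d',281/1.5,396/1.5,.17),pt('b',180+241/3,125+330/3,.168),pt('b',180+203/3,125+347/3,.168),pt('b',180+282/3,125+312/3,.168))
for f in('b','d'):
  save(f,'q'+f,(225,225,290,270) if f=='b' else (160,190,240,300),4)
print(proj('b',(.424,-.216,.168)),proj('d',(.424,-.216,.168)))"
```

```text
[ 0.4217307 -0.2243347  0.085    ] [ 0.42071535 -0.22475817  0.145     ] [ 0.36712463 -0.22873294  0.168     ] [ 0.46292832 -0.2267341   0.168     ]
d [ 0.42259955 -0.21898295  0.17      ] [ 0.42052533 -0.2286987   0.168     ] [ 0.37148199 -0.22926021  0.168     ] [ 0.47443853 -0.22854486  0.168     ]
[259.3556558  232.30267597] [188.25932401 261.95100103]
```

>>> {"fn": "drive_tool", "kwargs": {"moves": [{"x":-148,"y":-453,"z":-90,"yaw":-22,"grip":50},{"x":-148,"y":-453,"z":-90,"yaw":-22,"grip":50},{"x":-148,"y":-453,"z":-90,"yaw":-22,"grip":50},{"x":-148,"y":-453,"z":-90,"yaw":-22,"grip":50},{"x":-148,"y":-453,"z":-90,"yaw":-22,"grip":50},{"x":-148,"y":-453,"z":-90,"yaw":-22,"grip":50},{"x":-148,"y":-453,"z":-90,"yaw":-22,"grip":50},{"x":-148,"y":-453,"z":-90,"yaw":-22,"grip":50},{"x":-148,"y":-453,"z":-90,"yaw":-22,"grip":50},{"x":-148,"y":-453,"z":-90,"yaw":-22,"grip":50},{"x":-148,"y":-453,"z":-90,"yaw":-22,"grip":50},{"x":-148,"y":-453,"z":-90,"yaw":-22,"grip":50},{"x":-148,"y":-453,"z":-90,"yaw":-22,"grip":50},{"x":-148,"y":-453,"z":-90,"yaw":-22,"grip":50},{"x":-148,"y":-453,"z":-90,"yaw":-22,"grip":50}]}}

```text
time_s: 30.12
tcp_pos: [0.4224, -0.225, 0.2582]
tool_rot: [0.707, 0.001, -0.707, 0.001]
wrist_force: [0.4, 0.3, 0.0]
finger_gap: 0.05
```

```bash
python3 -c "
from h import *
s=sense();print(s['tcp_pos'],R.from_quat(s['tool_rot']).as_matrix().round(3)[:,1],s['q'].round(2))
snap('side','p2');caps('p2',.078)
snap('wrist','p1'); d=np.load('pics/p1.npz'); print(proj('p1',(.421,-.225,.18)),proj('p1',(.475,-.225,.17)))
im=d['im'];cv2.imwrite('pics/p1v.png',cv2.resize(np.vstack([im[180:384,100:412]]),None,fx=2.2,fy=2.2))" | grep -v 'bench \[-'
```

```text
[ 0.42236619 -0.2250149   0.25823133] [ 0.003 -1.    -0.001] [ 0.05  0.26  0.43  2.14 -0.15  0.77 -1.  ]
p2 [258.2  97. ] [242, 83, 34, 29, 645] bench [0.944 0.709 0.078] mat [0.847 0.532 0.194]
p2 [349.1 260.7] [345, 256, 10, 10, 76] bench [ 0.66  -0.416  0.078] mat [ 0.589 -0.491  0.194]
p2 [347.9 274.5] [344, 269, 10, 10, 61] bench [ 0.62  -0.462  0.078] mat [ 0.552 -0.532  0.194]
p2 [282.5 325. ] [262, 306, 42, 39, 862] bench [ 0.331 -0.515  0.078] mat [ 0.29  -0.58   0.194]
[259.02000391 200.20339128] [259.29766815 136.63853446]
```

View pics/p1v.png

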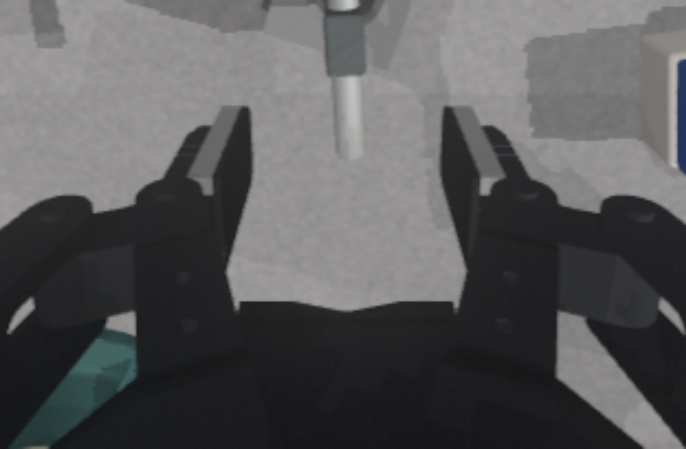

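The key hub is at (345,45) in the crop, within 2 px of the prediction, and the cross bar lies along world x. Descend and grip.

>>> {"fn": "drive_tool", "kwargs": {"moves": [{"x":0,"y":1,"z":-60,"yaw":2,"grip":50},{"x":0,"y":1,"z":-60,"yaw":2,"grip":50},{"x":-1,"y":1,"z":-100,"yaw":2,"grip":50},{"x":-1,"y":1,"z":-115,"yaw":2,"grip":50},{"x":-1,"y":1,"z":-115,"yaw":2,"grip":50},{"x":-1,"y":1,"z":-115,"yaw":2,"grip":50},{"x":-1,"y":1,"z":-115,"yaw":2,"grip":8},{"x":-1,"y":1,"z":-115,"yaw":2,"grip":8},{"x":-1,"y":1,"z":-115,"yaw":2,"grip":8},{"x":-1,"y":1,"z":-115,"yaw":2,"grip":8},{"x":-1,"y":1,"z":-115,"yaw":2,"grip":8},{"x":-1,"y":1,"z":-115,"yaw":2,"grip":8},{"x":-1,"y":1,"z":-115,"yaw":2,"grip":8}], "squeeze": 80}}

```text
time_s: 31.3
tcp_pos: [0.4215, -0.2251, 0.1448]
tool_rot: [0.708, 0.012, -0.706, 0.012]
wrist_force: [-0.5, 0.8, 6.7]
finger_gap: 0.0151
```

```bash
python3 -c "
from h import *
P=[pt('d',311/1.5,74/1.5,.114),pt('f',303/1.5,109/1.5,.114),pt('g',190/1.2,75/1.2,.114),pt('k1',338/1.3,110/1.3,.114),pt('n1',239/1.3,288/1.3,.114),pt('o1',100+370/2,20+450/2,.114),pt('b',180+137/3,125+175/3,.114)]
print(np.array(P).round(4))
# dark-ellipse hole check in o1,k1,n1
for f,(u,v) in (('o1',(285,245)),('k1',(260,86)),('n1',(184,221)),('g',(158,63)),('f',(202,73))):
  im=np.load('pics/%s.npz'%f)['im'];r=26;c=im[v-r:v+r,u-r:u+r];cv2.imwrite('pics/z_%s.png'%f,cv2.resize(c,(260,260),interpolation=cv2.INTER_CUBIC))
cv2.imwrite('pics/z.png',np.hstack([cv2.imread('pics/z_%s.png'%f) for f in('o1','k1','n1')]))
"
```

```text
[[0.4682 0.1426 0.114 ]
 [0.4678 0.1419 0.114 ]
 [0.4674 0.1432 0.114 ]
 [0.4677 0.141  0.114 ]
 [0.4685 0.1416 0.114 ]
 [0.4678 0.1398 0.114 ]
 [0.4691 0.1357 0.114 ]]
```

View pics/z.png

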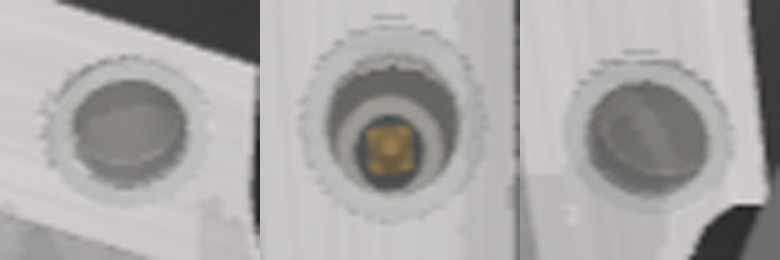

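>>> {"fn": "drive_tool", "kwargs": {"moves": [{"x":0,"y":0,"z":30,"yaw":0,"grip":8},{"x":0,"y":0,"z":60,"yaw":0,"grip":8},{"x":0,"y":0,"z":100,"yaw":0,"grip":8},{"x":0,"y":0,"z":200,"yaw":0,"grip":8},{"x":0,"y":0,"z":200,"yaw":0,"grip":8},{"x":0,"y":0,"z":200,"yaw":0,"grip":8},{"x":0,"y":0,"z":200,"yaw":0,"grip":8}]}}

```text
time_s: 31.88
tcp_pos: [0.4225, -0.2268, 0.3482]
tool_rot: [0.711, 0.011, -0.703, 0.013]
wrist_force: [0.7, -1.4, -3.3]
finger_gap: 0.015
```

```bash
python3 -c "
from h import *
print(pt('o1',284.4,243.4,.114),pt('k1',260.6,84.4,.114),pt('n1',183.6,222.2,.114),'stem',pt('k1',259.8,89.6,.043))
s=sense();print(s['tcp_pos'],R.from_quat(s['tool_rot']).as_matrix().round(3)[:,:2])"
```

```text
[0.46998882 0.14176336 0.114     ] [0.46855318 0.14131227 0.114     ] [0.46800746 0.14053737 0.114     ] stem [0.46813637 0.13997681 0.043     ]
[ 0.42245435 -0.22684735  0.34815197] [[ 0.011  0.035]
 [-0.003 -0.999]
 [-1.     0.003]]
```

>>> {"fn": "drive_tool", "kwargs": {"moves": [{"x":46,"y":367,"z":0,"yaw":1,"grip":8},{"x":46,"y":367,"z":0,"yaw":1,"grip":8},{"x":46,"y":367,"z":0,"yaw":1,"grip":8},{"x":46,"y":367,"z":0,"yaw":1,"grip":8},{"x":46,"y":367,"z":0,"yaw":1,"grip":8},{"x":46,"y":367,"z":0,"yaw":1,"grip":8},{"x":46,"y":367,"z":0,"yaw":1,"grip":8},{"x":46,"y":367,"z":0,"yaw":1,"grip":8},{"x":46,"y":367,"z":0,"yaw":1,"grip":8},{"x":46,"y":367,"z":0,"yaw":1,"grip":8},{"x":46,"y":367,"z":-40,"yaw":1,"grip":8},{"x":46,"y":367,"z":-70,"yaw":1,"grip":8},{"x":46,"y":367,"z":-70,"yaw":1,"grip":8},{"x":46,"y":367,"z":-70,"yaw":1,"grip":8}]}}

```text
time_s: 33.05
tcp_pos: [0.4637, 0.1404, 0.2709]
tool_rot: [-0.704, -0.017, 0.709, -0.019]
wrist_force: [0.9, -0.4, -2.0]
finger_gap: 0.0155
```

```bash
python3 -c "
from h import *
s=sense();print(s['tcp_pos'],R.from_quat(s['tool_rot']).as_matrix().round(3)[:,:2])
snap('side','s1');snap('scene','s2')
p=(.4685,.141)
ims=[]
for f in('s1','s2'):
  u,v=proj(f,(*p,.13)).round().astype(int);print(u,v,proj(f,(*p,.114)),proj(f,(s['tcp_pos'][0],s['tcp_pos'][1],.142)))
  im=np.load('pics/%s.npz'%f)['im'];ims.append(cv2.resize(im[v-32:v+32,u-32:u+32],(390,390),interpolation=cv2.INTER_CUBIC))
cv2.imwrite('pics/s.png',np.hstack(ims))"
```

```text
[0.4636746  0.14037549 0.27091929] [[-0.007  0.052]
 [-0.003 -0.999]
 [-1.     0.003]]
225 180 [224.93456832 182.66567079] [223.37356531 177.71960196]
304 203 [303.73850714 207.08449458] [305.00681607 199.91328909]
```

View pics/s.png

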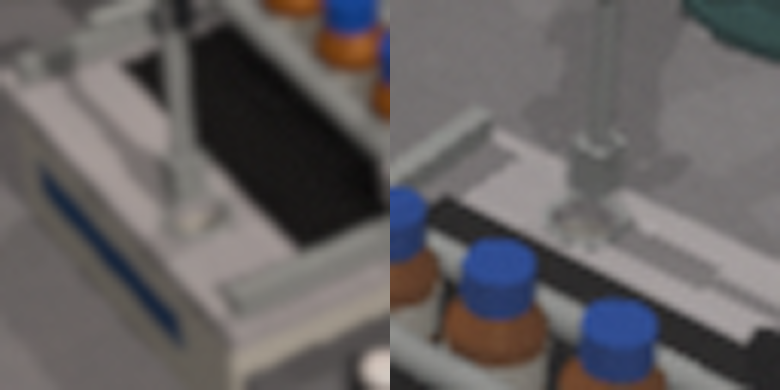

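The key's socket is just above the shaft mouth (ring near (200,215) in the left crop), about 5 mm short in x by the measured pose. Correct before lowering.

>>> {"fn": "drive_tool", "kwargs": {"moves": [{"x":4,"y":1,"z":0,"yaw":0,"grip":8},{"x":4,"y":1,"z":0,"yaw":0,"grip":8},{"x":4,"y":1,"z":0,"yaw":0,"grip":8},{"x":4,"y":1,"z":0,"yaw":0,"grip":8}]}}

```text
time_s: 33.48
tcp_pos: [0.4708, 0.1428, 0.2742]
tool_rot: [0.707, 0.019, -0.706, 0.018]
wrist_force: [0.0, 0.4, -2.6]
finger_gap: 0.0153
```

```bash
python3 -c "
from h import *
s=sense();print(s['tcp_pos'],R.from_quat(s['tool_rot']).as_matrix().round(3)[:,:2],s['wrist_force'])"
```

```text
[0.47075509 0.14281098 0.27417975] [[ 0.002  0.052]
 [ 0.001 -0.999]
 [-1.    -0.001]] [ 0.00991452  0.38547841 -2.58378938]
```

>>> {"fn": "drive_tool", "kwargs": {"moves": [{"x":-2,"y":-2,"z":0,"yaw":0,"grip":8},{"x":-2,"y":-2,"z":-12,"yaw":0,"grip":8},{"x":-2,"y":-2,"z":-24,"yaw":0,"grip":8},{"x":-2,"y":-2,"z":-32,"yaw":0,"grip":8},{"x":-2,"y":-2,"z":-40,"yaw":0,"grip":8},{"x":-2,"y":-2,"z":-40,"yaw":0,"grip":8}]}}

```text
time_s: 33.98
tcp_pos: [0.4671, 0.1403, 0.2319]
tool_rot: [-0.706, -0.018, 0.708, -0.019]
wrist_force: [-0.2, -0.4, -2.8]
finger_gap: 0.0151
```

>>> {"fn": "drive_tool", "kwargs": {"moves": [{"x":1,"y":1,"z":-15,"yaw":0,"grip":8},{"x":1,"y":1,"z":-30,"yaw":0,"grip":8},{"x":1,"y":1,"z":-42,"yaw":0,"grip":8},{"x":1,"y":1,"z":-50,"yaw":0,"grip":8},{"x":1,"y":1,"z":-55,"yaw":0,"grip":8},{"x":1,"y":1,"z":-55,"yaw":0,"grip":8}]}}

```text
time_s: 34.48
tcp_pos: [0.4689, 0.1416, 0.1777]
tool_rot: [-0.706, -0.018, 0.707, -0.019]
wrist_force: [-0.5, -0.2, -3.4]
finger_gap: 0.0149
```

>>> {"fn": "drive_tool", "kwargs": {"moves": [{"x":0,"y":0,"z":-5,"yaw":0,"grip":8},{"x":0,"y":0,"z":-9,"yaw":0,"grip":8},{"x":0,"y":0,"z":-13,"yaw":0,"grip":8},{"x":0,"y":0,"z":-16,"yaw":0,"grip":8},{"x":0,"y":0,"z":-16,"yaw":0,"grip":8}]}}

```text
time_s: 34.9
tcp_pos: [0.4693, 0.1409, 0.1619]
tool_rot: [0.707, 0.018, -0.707, 0.019]
wrist_force: [-0.3, -2.0, -3.6]
finger_gap: 0.0154
```

>>> {"fn": "drive_tool", "kwargs": {"moves": [{"x":0,"y":0,"z":-3,"yaw":0,"grip":8},{"x":0,"y":0,"z":-5,"yaw":0,"grip":8},{"x":0,"y":0,"z":-5,"yaw":6,"grip":8},{"x":0,"y":0,"z":-5,"yaw":12,"grip":8},{"x":0,"y":0,"z":-5,"yaw":18,"grip":8},{"x":0,"y":0,"z":-5,"yaw":24,"grip":8},{"x":0,"y":0,"z":-5,"yaw":30,"grip":8},{"x":0,"y":0,"z":-5,"yaw":36,"grip":8},{"x":0,"y":0,"z":-5,"yaw":42,"grip":8},{"x":0,"y":0,"z":-5,"yaw":48,"grip":8},{"x":0,"y":0,"z":-5,"yaw":54,"grip":8},{"x":0,"y":0,"z":-5,"yaw":60,"grip":8},{"x":0,"y":0,"z":-5,"yaw":65,"grip":8},{"x":0,"y":0,"z":-5,"yaw":70,"grip":8},{"x":0,"y":0,"z":-5,"yaw":73,"grip":8},{"x":0,"y":0,"z":-5,"yaw":73,"grip":8}], "squeeze": 110}}

```text
time_s: 36.23
tcp_pos: [0.4691, 0.1409, 0.1569]
tool_rot: [-0.557, -0.435, 0.558, -0.435]
wrist_force: [1.4, -2.4, -5.8]
finger_gap: 0.0147
```

```bash
cat > st.py <<'E'
from h import *
s=sense();a=R.from_quat(s['tool_rot']).as_matrix()[:,1];print(s['time_s'],s['tcp_pos'].round(4),np.degrees(np.arctan2(a[1],a[0])).round(1),s['wrist_force'].round(1),s['wrist_torque'].round(2),round(s['joint_torque'][6],2),s['q'][6].round(2))
E
python3 st.py
```

```text
36.2333 [0.4691 0.1409 0.1569] -14.0 [ 1.4 -2.4 -5.8] [-0.93 -0.34 -0.06] 0.33 -0.82
```

>>> {"fn": "drive_tool", "kwargs": {"moves": [{"x":0,"y":0,"z":0,"yaw":3,"grip":8},{"x":0,"y":0,"z":0,"yaw":6,"grip":8},{"x":0,"y":0,"z":0,"yaw":8,"grip":8},{"x":0,"y":0,"z":0,"yaw":8,"grip":8}]}}

```text
time_s: 36.57
tcp_pos: [0.469, 0.141, 0.1569]
tool_rot: [-0.526, -0.473, 0.526, -0.473]
wrist_force: [1.0, -2.6, -6.6]
finger_gap: 0.0147
```

```bash
python3 st.py
```

```text
36.5667 [0.469  0.141  0.1569] -6.1 [ 1.  -2.6 -6.6] [-1.02 -0.34 -0.17] 0.27 -0.71
```

>>> {"fn": "drive_tool", "kwargs": {"moves": [{"x":0,"y":0,"z":0,"yaw":3,"grip":8},{"x":0,"y":0,"z":0,"yaw":6,"grip":8},{"x":0,"y":0,"z":0,"yaw":6,"grip":8}]}}

```text
time_s: 36.82
tcp_pos: [0.469, 0.1411, 0.1569]
tool_rot: [-0.5, -0.5, 0.501, -0.499]
wrist_force: [1.1, -2.4, -6.5]
finger_gap: 0.0148
```

```bash
python3 st.py
```

```text
36.8167 [0.469  0.1411 0.1569] -0.1 [ 1.1 -2.4 -6.5] [-0.92 -0.4  -0.24] 0.47 -0.63
```

>>> {"fn": "drive_tool", "kwargs": {"moves": [{"x":0,"y":0,"z":0,"yaw":3,"grip":8},{"x":0,"y":0,"z":0,"yaw":6,"grip":8},{"x":0,"y":0,"z":0,"yaw":6,"grip":8}]}}

```text
time_s: 37.07
tcp_pos: [0.4689, 0.1412, 0.1569]
tool_rot: [0.474, 0.525, -0.475, 0.524]
wrist_force: [-0.2, -2.0, -7.2]
finger_gap: 0.0148
```

```bash
python3 st.py
```

```text
37.0667 [0.4689 0.1412 0.1569] 5.7 [-0.2 -2.  -7.2] [-0.86 -0.35 -0.64] 0.75 -0.55
```

>>> {"fn": "drive_tool", "kwargs": {"moves": [{"x":0,"y":0,"z":0,"yaw":-5,"grip":8},{"x":0,"y":0,"z":0,"yaw":-11,"grip":8},{"x":0,"y":0,"z":0,"yaw":-11,"grip":8}]}}

```text
time_s: 37.32
tcp_pos: [0.469, 0.1413, 0.1572]
tool_rot: [-0.522, -0.477, 0.522, -0.477]
wrist_force: [0.6, -3.6, -5.1]
finger_gap: 0.0149
```

```bash
python3 st.py
```

```text
37.3167 [0.469  0.1413 0.1572] -5.2 [ 0.6 -3.6 -5.1] [-1.11 -0.29 -0.09] -0.41 -0.7
```

>>> {"fn": "drive_tool", "kwargs": {"moves": [{"x":0,"y":0,"z":10,"yaw":0,"grip":8},{"x":0,"y":0,"z":25,"yaw":0,"grip":8},{"x":0,"y":0,"z":45,"yaw":0,"grip":8},{"x":0,"y":0,"z":75,"yaw":0,"grip":8},{"x":0,"y":0,"z":110,"yaw":0,"grip":8},{"x":0,"y":0,"z":150,"yaw":0,"grip":8},{"x":0,"y":0,"z":190,"yaw":0,"grip":8},{"x":0,"y":0,"z":190,"yaw":0,"grip":8},{"x":0,"y":0,"z":190,"yaw":0,"grip":8}]}}

```text
time_s: 38.07
tcp_pos: [0.4705, 0.1443, 0.3511]
tool_rot: [0.524, 0.478, -0.518, 0.479]
wrist_force: [-0.0, -1.4, -4.0]
finger_gap: 0.0147
```

```bash
python3 st.py; python3 -c "
from h import *
snap('scene','t2');caps('t2',.078)"|grep -v 'bench \[-'
```

```text
38.0667 [0.4705 0.1443 0.3511] -4.8 [-0.  -1.4 -4. ] [-0.01 -0.01  0.04] 0.02 -0.55
t2 [212.3 146.6] [199, 140, 28, 15, 228] bench [ 0.361 -0.474  0.078] mat [ 0.495 -0.306  0.194]
t2 [165.5 176.2] [162, 174, 8, 5, 29] bench [ 0.657 -0.422  0.078] mat [ 0.752 -0.261  0.194]
t2 [271.3 206.6] [267, 202, 10, 11, 88] bench [0.509 0.027 0.078] mat [0.624 0.129 0.194]
t2 [289.5 215.5] [284, 210, 12, 13, 98] bench [0.503 0.108 0.078] mat [0.618 0.199 0.194]
t2 [309.2 225.4] [304, 220, 12, 13, 101] bench [0.498 0.191 0.078] mat [0.614 0.271 0.194]
t2 [347.4 368.4] [310, 341, 85, 43, 2101] bench [0.848 0.577 0.078] mat [0.918 0.606 0.194]
```

>>> {"fn": "drive_tool", "kwargs": {"moves": [{"x":-6,"y":-114,"z":24,"yaw":5,"grip":8},{"x":-6,"y":-114,"z":24,"yaw":5,"grip":8},{"x":-6,"y":-114,"z":24,"yaw":5,"grip":8},{"x":-6,"y":-114,"z":24,"yaw":5,"grip":8},{"x":-6,"y":-114,"z":24,"yaw":5,"grip":8},{"x":-6,"y":-114,"z":24,"yaw":5,"grip":8}]}}

```text
time_s: 38.62
tcp_pos: [0.462, 0.0285, 0.3698]
tool_rot: [0.499, 0.501, -0.5, 0.499]
wrist_force: [-0.2, 0.2, -3.1]
finger_gap: 0.0147
```

```bash
python3 st.py; python3 -c "
from h import *
snap('wrist','u1')
for f in('k1','u1'):
  im=np.load('pics/%s.npz'%f)['im'];u,v=proj(f,(.4685,.1405,.043)).round().astype(int);r=12
  c=cv2.resize(im[v-r:v+r,u-r:u+r],None,fx=8,fy=8,interpolation=cv2.INTER_CUBIC);h=cv2.cvtColor(c,cv2.COLOR_BGR2HSV)
  m=cv2.inRange(h,(8,90,60),(30,255,255));n,l,s,_=cv2.connectedComponentsWithStats(m)
  k=1+s[1:,4].argmax();pts=cv2.findNonZero((l==k).astype(np.uint8));print(f,u,v,s[k],cv2.minAreaRect(pts))
  s_=cv2.resize((l==k).astype(np.uint8),(24,24),interpolation=cv2.INTER_AREA)
  for row in (cv2.resize((l==k).astype(np.float32),(36,36),interpolation=cv2.INTER_AREA)>.5): print(''.join('#' if x else '.' for x in row))
"
```

```text
38.6167 [0.462  0.0285 0.3698] 0.1 [-0.2  0.2 -3.1] [ 0.04 -0.    0.  ] 0.0 -0.2
k1 260 89 [  61   66   68   75 4060] ((95.93295288085938, 103.28934478759766), (71.0430679321289, 64.99443817138672), 84.61068725585938)
....................................
....................................
....................................
....................................
....................................
....................................
....................................
....................................
....................................
....................................
....................................
....................................
.....................#..............
............###########.............
...........#############............
............###########.............
............###########.............
............###########.............
............###########.............
.............##########.............
.............###########............
.............###########............
.............###########............
.............###########.......
[... 1220 characters left out ...]
..........############............
............############............
...........############.............
...........############.............
...........############.............
...........############.............
............##########..............
...............#######..............
..................####..............
....................#...............
....................................
....................................
....................................
....................................
....................................
....................................
....................................
....................................
....................................
```

The stem's square has turned from the shaker's axes by ~72° counterclockwise (image angle 17.7° mod 90), so the lock is at its stop. Now the key goes back to its stand.

>>> {"fn": "drive_tool", "kwargs": {"moves": [{"x":-40,"y":-253,"z":-30,"yaw":0,"grip":8},{"x":-40,"y":-253,"z":-30,"yaw":0,"grip":8},{"x":-40,"y":-253,"z":-30,"yaw":0,"grip":8},{"x":-40,"y":-253,"z":-30,"yaw":0,"grip":8},{"x":-40,"y":-253,"z":-30,"yaw":0,"grip":8},{"x":-40,"y":-253,"z":-30,"yaw":0,"grip":8},{"x":-40,"y":-253,"z":-30,"yaw":0,"grip":8},{"x":-40,"y":-253,"z":-30,"yaw":0,"grip":8},{"x":-40,"y":-253,"z":-80,"yaw":0,"grip":8},{"x":-40,"y":-253,"z":-120,"yaw":0,"grip":8},{"x":-40,"y":-253,"z":-120,"yaw":0,"grip":8},{"x":-40,"y":-253,"z":-120,"yaw":0,"grip":8},{"x":-40,"y":-253,"z":-120,"yaw":0,"grip":8},{"x":-40,"y":-253,"z":-120,"yaw":0,"grip":8},{"x":-40,"y":-253,"z":-120,"yaw":0,"grip":8}]}}

```text
time_s: 39.92
tcp_pos: [0.4252, -0.2255, 0.2535]
tool_rot: [0.5, 0.499, -0.499, 0.502]
wrist_force: [0.7, -0.4, -1.8]
finger_gap: 0.0149
```

```bash
python3 st.py;python3 -c "
from h import *
snap('wrist','v1')
print(proj('v1',(.4217,-.2245,.085)))"
```

```text
39.9167 [ 0.4252 -0.2255  0.2535] 0.1 [ 0.7 -0.4 -1.8] [-0.01 -0.05  0.04] -0.0 0.37
[253.85939947 175.35757562]
```

>>> {"fn": "drive_tool", "kwargs": {"moves": [{"x":-3,"y":1,"z":0,"yaw":0,"grip":8},{"x":-3,"y":1,"z":-12,"yaw":0,"grip":8},{"x":-3,"y":1,"z":-24,"yaw":0,"grip":8},{"x":-3,"y":1,"z":-34,"yaw":0,"grip":8},{"x":-3,"y":1,"z":-44,"yaw":0,"grip":8},{"x":-3,"y":1,"z":-50,"yaw":0,"grip":8},{"x":-3,"y":1,"z":-50,"yaw":0,"grip":8}]}}

```text
time_s: 40.55
tcp_pos: [0.4197, -0.2239, 0.2002]
tool_rot: [0.5, 0.501, -0.5, 0.499]
wrist_force: [-0.1, 0.4, -3.2]
finger_gap: 0.0146
```

```bash
python3 st.py
```

```text
40.55 [ 0.4197 -0.2239  0.2002] 0.0 [-0.1  0.4 -3.2] [ 0.19 -0.06 -0.03] -0.01 0.36
```

Inside the hole without contact; lower the rest.

>>> {"fn": "drive_tool", "kwargs": {"moves": [{"x":1,"y":0,"z":-12,"yaw":0,"grip":8},{"x":1,"y":0,"z":-24,"yaw":0,"grip":8},{"x":1,"y":0,"z":-36,"yaw":0,"grip":8},{"x":1,"y":0,"z":-46,"yaw":0,"grip":8},{"x":1,"y":0,"z":-52,"yaw":0,"grip":8},{"x":1,"y":0,"z":-54,"yaw":0,"grip":8},{"x":1,"y":0,"z":-54,"yaw":0,"grip":8}]}}

```text
time_s: 41.13
tcp_pos: [0.4211, -0.2243, 0.147]
tool_rot: [0.5, 0.5, -0.5, 0.5]
wrist_force: [0.1, -0.0, -3.4]
finger_gap: 0.0146
```

```bash
python3 st.py
```

```text
41.1333 [ 0.4211 -0.2243  0.147 ] 0.0 [ 0.1 -0.  -3.4] [-0.    0.02  0.02] -0.0 0.35
```

>>> {"fn": "drive_tool", "kwargs": {"moves": [{"x":0,"y":0,"z":-2,"yaw":0,"grip":8},{"x":0,"y":0,"z":-3,"yaw":0,"grip":8},{"x":0,"y":0,"z":-3,"yaw":0,"grip":8},{"x":0,"y":0,"z":-2,"yaw":0,"grip":50},{"x":0,"y":0,"z":-2,"yaw":0,"grip":50},{"x":0,"y":0,"z":-2,"yaw":0,"grip":50},{"x":0,"y":0,"z":-2,"yaw":0,"grip":50},{"x":0,"y":0,"z":-2,"yaw":0,"grip":50},{"x":0,"y":0,"z":20,"yaw":0,"grip":50},{"x":0,"y":0,"z":50,"yaw":0,"grip":50},{"x":0,"y":0,"z":120,"yaw":0,"grip":50},{"x":0,"y":0,"z":120,"yaw":0,"grip":50},{"x":0,"y":0,"z":120,"yaw":0,"grip":50},{"x":0,"y":0,"z":120,"yaw":0,"grip":50}]}}

```text
time_s: 42.3
tcp_pos: [0.4223, -0.2248, 0.2691]
tool_rot: [0.501, 0.498, -0.499, 0.502]
wrist_force: [-0.4, 0.3, 0.1]
finger_gap: 0.0499
```

```bash
python3 st.py; python3 -c "
from h import *
snap('side','w2')
im=np.load('pics/w2.npz')['im'];
d=cv2.absdiff(im,np.load('pics/b.npz')['im']).sum(2)
print(proj('w2',(.4215,-.2245,.182)),proj('w2',(.4215,-.17,.168)),proj('w2',(.4215,-.279,.168)))
g=cv2.cvtColor(im,cv2.COLOR_BGR2GRAY)[218:262,240:282]
for r in g: print(''.join('%3d'%(x//2) for x in r))
"
```

```text
42.3 [ 0.4223 -0.2248  0.2691] -0.0 [-0.4  0.3  0.1] [ 0.05  0.09 -0.03] 0.0 0.37
[259.84603206 231.21811066] [252.10696016 224.40397437] [268.1753519  244.28228401]
 41 46 49 50 50 50 50 50 50 50 50 50 50 50 50 50 51 52 53 53 53 51 49 47 46 45 45 45 45 44 44 44 44 44 44 44 44 44 44 45 44 44
 35 42 47 49 50 50 50 50 50 50 50 50 50 50 50 52 53 54 53 52 50 47 46 45 45 45 45 44 44 44 44 44 44 44 44 44 44 44 44 46 46 47
 30 36 43 48 50 50 50 50 50 50 50 50 50 52 52 53 54 52 50 47 46 45 45 45 45 44 44 45 44 44 44 44 44 44 44 44 45 45 46 47 48 47
 27 31 37 44 48 49 50 50 50 50 51 51 52 53 53 51 49 48 46 45 45 45 45 45 45 45 44 44 44 44 44 44 44 44 44 45 46 47 47 48 48 48
 27 28 32 38 44 48 50 50 51 51 52 52 52 51 49 47 46 45 45 45 45 45 45 45 44 44 44 44 44 44 44 44 44 44 45 46 47 48 48 48 47 48
 27 28 28 32 38 45 49 51 52 52 52 51 52 52 49 46 45 45 45 44 45 45 44 44 44 44 44 44 44 44 44 44 44 44 44 45 47 48 48 47 47 47
 27 28 27 29 32 39 47 51 52 50 49 50 55 58 55 50 46 44 45 45 45 44 44 44 44 44 44 44 44 44 44 44 44 45 46 46 47 48 48 48 48 49
 27 28 27 28 29 34 41 46 47 46 46 49 55 61 60
[... 3953 characters left out ...]
46 48 48 48 49 50 50 50 50 50 50 50 50 53 55 56 56 56 55 56 56 57
 40 39 39 39 39 39 38 37 33 28 29 36 44 47 46 45 44 44 45 47 49 50 50 50 50 50 50 49 50 49 48 48 49 51 54 56 56 55 55 56 56 57
 41 39 39 39 39 38 35 32 28 26 26 32 40 44 44 44 44 45 46 48 50 50 50 49 49 48 48 47 47 47 47 46 47 50 54 56 56 55 55 56 56 57
 42 39 38 38 38 36 31 26 24 24 24 30 37 43 44 44 44 45 46 48 48 48 47 47 46 46 46 46 45 45 45 45 46 49 54 56 56 56 56 56 56 56
 46 42 39 38 37 34 28 24 22 23 24 28 36 42 44 44 44 45 45 46 46 46 45 45 45 45 45 45 45 45 44 45 46 49 53 55 56 56 56 57 57 57
 51 47 42 39 38 36 31 26 23 23 23 27 36 42 45 44 45 45 45 45 45 45 45 45 44 45 45 45 45 45 44 45 46 48 53 56 56 56 56 56 57 57
```

The key's cross-bar ends show at about (253,225) and (266,243), as predicted for an upright, seated key. Now the pulse button.

>>> {"fn": "drive_tool", "kwargs": {"moves": [{"x":94,"y":204,"z":0,"yaw":0,"grip":0},{"x":94,"y":204,"z":0,"yaw":0,"grip":0},{"x":94,"y":204,"z":0,"yaw":0,"grip":0},{"x":94,"y":204,"z":0,"yaw":0,"grip":0},{"x":94,"y":204,"z":0,"yaw":0,"grip":0},{"x":94,"y":204,"z":0,"yaw":0,"grip":0},{"x":94,"y":204,"z":-100,"yaw":0,"grip":0},{"x":94,"y":204,"z":-100,"yaw":0,"grip":0},{"x":94,"y":204,"z":-140,"yaw":0,"grip":0},{"x":94,"y":204,"z":-160,"yaw":0,"grip":0},{"x":94,"y":204,"z":-165,"yaw":0,"grip":0},{"x":94,"y":204,"z":-165,"yaw":0,"grip":0},{"x":94,"y":204,"z":-165,"yaw":0,"grip":0}]}}

```text
time_s: 43.43
tcp_pos: [0.5151, -0.0203, 0.1023]
tool_rot: [0.5, 0.5, -0.5, 0.5]
wrist_force: [0.7, 0.3, 0.5]
finger_gap: 0.0001
```

```bash
python3 st.py; python3 -c "
from h import *
print(pt('k1',374/1.3,245/1.3,.083),pt('g',254/1.2,223/1.2,.083),pt('n1',290/1.3,387/1.3,.083))"
```

```text
43.4333 [ 0.5151 -0.0203  0.1023] 0.0 [0.7 0.3 0.5] [ 0.04 -0.   -0.04] -0.0 -0.18
[ 0.51564139 -0.02100148  0.083     ] [ 0.5164399 -0.0208507  0.083    ] [ 0.51915362 -0.02165788  0.083     ]
```

>>> {"fn": "drive_tool", "kwargs": {"moves": [{"x":1,"y":0,"z":-12,"yaw":0,"grip":0},{"x":1,"y":0,"z":-18,"yaw":0,"grip":0},{"x":1,"y":0,"z":-22,"yaw":0,"grip":0},{"x":1,"y":0,"z":-25,"yaw":0,"grip":0},{"x":1,"y":0,"z":-27,"yaw":0,"grip":0},{"x":1,"y":0,"z":-28,"yaw":0,"grip":0}]}}

```text
time_s: 43.93
tcp_pos: [0.5185, -0.0203, 0.0802]
tool_rot: [0.501, 0.498, -0.499, 0.501]
wrist_force: [-9.4, 0.6, 53.7]
finger_gap: -0.0001
```

```bash
python3 st.py
```

```text
43.9333 [ 0.5185 -0.0203  0.0802] -0.0 [-9.4  0.6 53.7] [0.08 2.1  0.02] 0.0 -0.19
```

>>> {"fn": "drive_tool", "kwargs": {"moves": [{"x":-1,"y":0,"z":4,"yaw":0,"grip":0}]}}

```text
time_s: 44.02
tcp_pos: [0.5182, -0.0203, 0.0824]
tool_rot: [0.502, 0.498, -0.498, 0.502]
wrist_force: [1.7, -0.5, 2.7]
finger_gap: 0.0001
```

```bash
python3 st.py
```

```text
44.0167 [ 0.5182 -0.0203  0.0824] -0.0 [ 1.7 -0.5  2.7] [-0.11 -0.37 -0.03] -0.02 -0.19
```

>>> {"fn": "drive_tool", "kwargs": {"moves": [{"x":0,"y":0,"z":-2,"yaw":0,"grip":0},{"x":0,"y":0,"z":-2,"yaw":0,"grip":0},{"x":0,"y":0,"z":-2,"yaw":0,"grip":0}]}}

```text
time_s: 44.27
tcp_pos: [0.5184, -0.0203, 0.0807]
tool_rot: [0.502, 0.498, -0.498, 0.502]
wrist_force: [-2.9, -0.7, 26.5]
finger_gap: -0.0002
```

```bash
python3 st.py
```

```text
44.2667 [ 0.5184 -0.0203  0.0807] -0.0 [-2.9 -0.7 26.5] [ 0.05  0.7  -0.03] 0.0 -0.19
```

>>> {"fn": "drive_tool", "kwargs": {"moves": [{"x":-2,"y":0,"z":8,"yaw":0,"grip":0},{"x":-2,"y":-1,"z":8,"yaw":0,"grip":0},{"x":-2,"y":-1,"z":8,"yaw":0,"grip":0}]}}

```text
time_s: 44.52
tcp_pos: [0.5147, -0.0214, 0.0859]
tool_rot: [0.501, 0.499, -0.499, 0.501]
wrist_force: [1.9, -0.4, 2.3]
finger_gap: 0.0
```

>>> {"fn": "drive_tool", "kwargs": {"moves": [{"x":0,"y":0,"z":-4,"yaw":0,"grip":0},{"x":0,"y":0,"z":-4,"yaw":0,"grip":0}]}}

```text
time_s: 44.68
tcp_pos: [0.5147, -0.0214, 0.081]
tool_rot: [0.501, 0.499, -0.499, 0.501]
wrist_force: [0.7, -0.2, 10.2]
finger_gap: 0.0001
```

>>> {"fn": "drive_tool", "kwargs": {"moves": [{"x":0,"y":0,"z":-2,"yaw":0,"grip":0},{"x":0,"y":0,"z":-2,"yaw":0,"grip":0}]}}

```text
time_s: 44.85
tcp_pos: [0.5148, -0.0214, 0.0807]
tool_rot: [0.501, 0.499, -0.5, 0.501]
wrist_force: [-3.2, -0.1, 27.3]
finger_gap: -0.0005
```

>>> {"fn": "drive_tool", "kwargs": {"moves": [{"x":0,"y":0,"z":-1,"yaw":0,"grip":0},{"x":0,"y":0,"z":-1,"yaw":0,"grip":0}]}}

```text
time_s: 45.02
tcp_pos: [0.5149, -0.0214, 0.0805]
tool_rot: [0.501, 0.499, -0.5, 0.501]
wrist_force: [-4.9, 0.4, 35.8]
finger_gap: 0.0001
```

The button is bottomed (spring contact from 0.086, hard stop at 0.081). Ease the force and hold for just over three seconds.

>>> {"fn": "drive_tool", "kwargs": {"moves": [{"x":0,"y":0,"z":2,"yaw":0,"grip":0},{"x":0,"y":0,"z":2,"yaw":0,"grip":0},{"x":0,"y":0,"z":2,"yaw":0,"grip":0},{"x":0,"y":0,"z":2,"yaw":0,"grip":0},{"x":0,"y":0,"z":2,"yaw":0,"grip":0},{"x":0,"y":0,"z":2,"yaw":0,"grip":0},{"x":0,"y":0,"z":2,"yaw":0,"grip":0},{"x":0,"y":0,"z":2,"yaw":0,"grip":0},{"x":0,"y":0,"z":2,"yaw":0,"grip":0},{"x":0,"y":0,"z":2,"yaw":0,"grip":0},{"x":0,"y":0,"z":2,"yaw":0,"grip":0},{"x":0,"y":0,"z":2,"yaw":0,"grip":0},{"x":0,"y":0,"z":2,"yaw":0,"grip":0},{"x":0,"y":0,"z":2,"yaw":0,"grip":0},{"x":0,"y":0,"z":2,"yaw":0,"grip":0},{"x":0,"y":0,"z":2,"yaw":0,"grip":0},{"x":0,"y":0,"z":2,"yaw":0,"grip":0},{"x":0,"y":0,"z":2,"yaw":0,"grip":0},{"x":0,"y":0,"z":2,"yaw":0,"grip":0},{"x":0,"y":0,"z":2,"yaw":0,"grip":0}]}}

```text
time_s: 46.68
tcp_pos: [0.5148, -0.0214, 0.0808]
tool_rot: [0.501, 0.499, -0.499, 0.501]
wrist_force: [-0.9, -0.4, 20.5]
finger_gap: -0.0002
```

>>> {"fn": "drive_tool", "kwargs": {"moves": [{"x":0,"y":0,"z":0,"yaw":0,"grip":0},{"x":0,"y":0,"z":0,"yaw":0,"grip":0},{"x":0,"y":0,"z":0,"yaw":0,"grip":0},{"x":0,"y":0,"z":0,"yaw":0,"grip":0},{"x":0,"y":0,"z":0,"yaw":0,"grip":0},{"x":0,"y":0,"z":0,"yaw":0,"grip":0},{"x":0,"y":0,"z":0,"yaw":0,"grip":0},{"x":0,"y":0,"z":0,"yaw":0,"grip":0},{"x":0,"y":0,"z":0,"yaw":0,"grip":0},{"x":0,"y":0,"z":0,"yaw":0,"grip":0},{"x":0,"y":0,"z":0,"yaw":0,"grip":0},{"x":0,"y":0,"z":0,"yaw":0,"grip":0},{"x":0,"y":0,"z":0,"yaw":0,"grip":0},{"x":0,"y":0,"z":0,"yaw":0,"grip":0},{"x":0,"y":0,"z":0,"yaw":0,"grip":0},{"x":0,"y":0,"z":0,"yaw":0,"grip":0},{"x":0,"y":0,"z":0,"yaw":0,"grip":0}]}}

```text
time_s: 48.1
tcp_pos: [0.5148, -0.0214, 0.0808]
tool_rot: [0.501, 0.499, -0.499, 0.501]
wrist_force: [-2.0, -0.3, 19.7]
finger_gap: 0.0
```

```bash
python3 st.py
```

```text
48.1 [ 0.5148 -0.0214  0.0808] -0.0 [-2.  -0.3 19.7] [-0.05  0.3  -0.01] 0.0 -0.19
```

Held steadily at 20 N for over 3 s. Release, retreat upward and check the bottles.

>>> {"fn": "drive_tool", "kwargs": {"moves": [{"x":0,"y":0,"z":40,"yaw":0,"grip":0},{"x":0,"y":0,"z":80,"yaw":0,"grip":0},{"x":0,"y":0,"z":120,"yaw":0,"grip":0},{"x":0,"y":-20,"z":280,"yaw":0,"grip":40},{"x":0,"y":-20,"z":280,"yaw":0,"grip":40},{"x":0,"y":-20,"z":280,"yaw":0,"grip":40},{"x":0,"y":-20,"z":280,"yaw":0,"grip":40},{"x":0,"y":-20,"z":280,"yaw":0,"grip":40},{"x":0,"y":-20,"z":280,"yaw":0,"grip":40},{"x":0,"y":-20,"z":280,"yaw":0,"grip":40},{"x":0,"y":-20,"z":280,"yaw":0,"grip":40}]}}

```text
time_s: 49.02
tcp_pos: [0.5116, -0.0411, 0.3569]
tool_rot: [0.499, 0.501, -0.501, 0.499]
wrist_force: [-0.8, -0.1, 0.1]
finger_gap: 0.0399
```

```bash
python3 st.py; python3 -c "
from h import *
snap('scene','x2');caps('x2',.078);snap('side','x1')
d=cv2.absdiff(np.load('pics/x1.npz')['im'],np.load('pics/w2.npz')['im']).sum(2)[210:,200:]
print('bench change side px',(d>60).sum())
snap('wrist','x3')
for f in('d','x3'):
  im=np.load('pics/%s.npz'%f)['im'];u,v=proj(f,(.516,-.021,.083)).astype(int);g=cv2.cvtColor(im[v-14:v+14,u-14:u+14],cv2.COLOR_BGR2GRAY);m=g>170;y,x=np.nonzero(m);print(f,m.sum(),pt(f,u-14+x.mean(),v-14+y.mean(),.083).round(4))
" | grep -v 'bench \[-'
```

```text
49.0167 [ 0.5116 -0.0411  0.3569] 0.0 [-0.8 -0.1  0.1] [-0.03  0.03  0.01] -0.0 -0.05
x2 [212.4 146.7] [199, 140, 28, 15, 230] bench [ 0.361 -0.474  0.078] mat [ 0.495 -0.306  0.194]
x2 [165.6 176.2] [162, 174, 8, 5, 30] bench [ 0.657 -0.421  0.078] mat [ 0.752 -0.26   0.194]
x2 [271.5 206.7] [267, 202, 11, 11, 91] bench [0.509 0.027 0.078] mat [0.624 0.129 0.194]
x2 [289.5 215.7] [284, 211, 12, 12, 102] bench [0.504 0.109 0.078] mat [0.619 0.199 0.194]
x2 [309.3 225.6] [304, 220, 12, 13, 109] bench [0.498 0.192 0.078] mat [0.614 0.272 0.194]
x2 [347.4 368.4] [310, 341, 85, 43, 2099] bench [0.848 0.577 0.078] mat [0.918 0.606 0.194]
bench change side px 34
d 170 [ 0.5157 -0.0219  0.083 ]
x3 268 [ 0.516 -0.022  0.083]
```

Bottles, key and bench are unchanged and the button is free. Handing in.

```bash
python3 -c "
from station import arm
print(arm.finish_job())"
```

```text
the job is handed in; nothing more can be done
None
```

The job is handed in at about 49 s of the 208 s allowed. There were three amber bottles on the bench, and every step was carried out in order. The hand-in reports no verdict, so the results below are my own measurements.

- **Bottles:** all three stand on the mat on the row line, x 0.614 to 0.624 m in the world frame. I pushed the clamp bar up until the force rose against the bottles. They had not moved when I checked again after the shaker ran.
- **Knob:** turned to about 1.3 rad, estimated from the gripper turn and one picture.
- **Drive lock:** turned until the torque rose to about 0.6 N m at the stop. The stem's square then showed a turn of roughly 69°, or 1.2 rad.
- **Key:** back upright in its stand. The ends of its cross bar showed where an upright, seated key would put them.
- **Pulse button:** held against its end stop for more than 3 s at about 20 N, then released. Nothing else moved on the part of the bench the side camera checked.

**Checks that were less clean:**
- My first try at the button briefly pressed it with about 54 N through the fingertips, so I backed off and pressed again for the timed hold. The limit is 40 N for the arm or gripper body, and I can't tell whether the fingers count.
- At the lock stop the gripper had turned about 11° further than the key's play allows. I put this down to give in the grip.
- The side camera's estimates for the shaker were about 5 mm off the wrist camera's, so I relied on the wrist camera.

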